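Run the drilled plates in the deburring tub

ROBOT

A 6-joint arm with a two-finger parallel gripper is mounted at the origin on the work surface. World frame = base frame: x ahead of the robot, y to its left, z up, the work surface at z = 0. Lengths are in m, angles in rad, forces in N, time in s.
With the tool pointing down it reaches from about 0.375 to 0.9 m from the base axis. Payload 3.1 kg.
Tool frame: the origin (TCP) lies midway between the tips of the shut fingers; the grasp point (between the pads) lies 19 mm behind it (manip.grasp_offset is the distance from the TCP to the grasp point, in m); z points along the fingers, y is the line along which they close (so a half turn about z gives the same grasp; the last joint's range is limited). The gripper opens to 85 mm and grips with 20 to 120 N. Pads are 22 mm wide; open, the fingers measure 114 mm over their backs; the gripper's body (76 mm by 85 mm) begins 54 mm behind the grasp point. The pads swing forward as they close: fully open they stand 13 mm farther back than shut.
Start: joints at [-1.3, 0.527, 1.433, -0, 1.181, -0.178], TCP at [0.272, -0.563, 0.231] pointing down, gripper open.
Joint ranges: [-3.08, 3.08], [-0.75, 2.2], [0.22, 2.44], [-1.43, 4.57], [0, 2.65], [-2.85, 2.85]. Speed limits (rad/s): [2.79, 2.79, 3.14, 3.14, 3.14, 3.14].

INTERFACE

Orientations are given as a unit quaternion [x, y, z, w].
In Python, from station import sensors, cams, order, manip gives the robot as it stands.
- The arm moves only by the tool move_arm, never from a script. Its argument "targets" is a list of rows, each an object of numbers: "dx", "dy", "dz": the shift along the world's x, y, z normalised to -1 to 1, where 1 is 25 mm; "rx", "ry", "rz": the turn, a rotation vector about the world's x, y, z normalised to -1 to 1, where 1 is 30 degrees. A call has exactly 10 rows; each row shifts and turns the commanded pose from where the row before left it; what a row does not reach is not made up. A row lasts 1/8 s, in which the tool goes at most 62.5 mm and 10.7 degrees, less where a joint would pass 70% of its speed; a pose out of reach is approached as far as the arm can. A call with a number of a shift or a turn outside -1 to 1 is refused whole. A call with a gripper value outside its range is refused whole. "claw" is the opening in per cent of the stroke, from 0 (shut) to 100 (fully open), set as the call begins (left out, the last holds). The fingers move at their own pace and stop on an object; "newtons" is the grip in N (left out, the last holds). Time passes only in rows, so rows that do not move let the fingers close, or fill a call up. It gives the time, the measured TCP pose, the force, the opening and the grip force at its end, in the units of the state.
- sensors.sense(): the state, without advancing time (a new reading comes with each control period).
- cams.snapshot(name): name is "side" or "top"; returns the picture (384x512x3 uint8, red, green, blue); there is no depth.
- cams.camera_model(name): a dict with "fx", "fy", "cx", "cy" (pixels), "extrinsics" (4x4, takes a point from world to camera coordinates). Camera axes: x right, y down, z forward; pixel columns grow to the right and rows downward; lengths in m; the calibration is good to about 2 mm. A picture is of the moment at which its call begins. camera_model takes no time and is no camera call.
- order.sign_off(): hands the job in; it is judged then, once.
The state is a dict: "t": time; "q": joint angles; "qd": joint speeds; "tau": joint torques, N m; "tcp_pos": TCP position; "tool_rot": TCP orientation; "force": force on the tool from outside, world axes, zero at the start; "ft_torque": the same for the moment, N m; "finger_gap": opening from 0.0 (shut) to 1.0 (fully open); "gripper_force": force on a finger pad.
Only numpy, scipy, OpenCV 4.12 (cv2) and the standard library are available. Lean on these libraries where they do the work, as an engineer would, in place of code of your own. Each camera call takes 0.05 s, during which the arm holds its last target. There are 200 camera calls.

TASK

Take the lid off the deburring tub and lay it flat on the bench, then lift every drilled plate off the rack's pegs, clearing the upturned tips, and put them all in the tub. Then seat the lid back on the tub, squarely and fully home, and after that press the long start bar near its middle so that both ends go down together, hold it for about half a second, and let it come up again. Leave the jar, bottle, chuck and vise where they stand.

Things in the scene. Friction and masses are not known exactly. Their poses are not given: they have to be found in the camera images.
- rack: Fixed drain rack: base 90 x 330 x 10 mm, rail 20 x 330 (top 171 mm high, front face at x = -10 mm) on end posts. Four 6 mm steel pegs stick out along the rack's -x, roughly to the robot, axis 160 mm high, at y = -126, -42, 42, 126 mm: level to x = -85, then turned up to a tip at x = -97. Origin: under the rail's middle, on the table; y along the rail.
- peg1 (a point): Upturned tip (axis end) of the peg at rack y = -126 mm; it is 97 mm in front of the rail's middle and 170 mm above the table; the top of the tip is 173 mm above the table.
- peg2 (a point): Upturned tip (axis end) of the peg at rack y = -42 mm; it is 97 mm in front of the rail's middle and 170 mm above the table; the top of the tip is 173 mm above the table.
- peg3 (a point): Upturned tip (axis end) of the peg at rack y = 42 mm; it is 97 mm in front of the rail's middle and 170 mm above the table; the top of the tip is 173 mm above the table.
- peg4 (a point): Upturned tip (axis end) of the peg at rack y = 126 mm; it is 97 mm in front of the rail's middle and 170 mm above the table; the top of the tip is 173 mm above the table.
- plate1: Drilled aluminium plate, 46 (y) x 72 (z) x 8 (x) mm, about 80 g; None at the start = absent (2 to 4 are present). Origin: its centre. Closed slot 24 wide x 28 high through it, 2 mm below to 26 mm above the origin. Hangs square on a peg by the slot's top edge: origin 137 mm high, 48 to 62 mm in front of the rack's origin; lifted 10 to 22 mm the slot passes the upturned tip.
- plate2: Drilled aluminium plate, 46 (y) x 72 (z) x 8 (x) mm, about 80 g; None at the start = absent (2 to 4 are present). Origin: its centre. Closed slot 24 wide x 28 high through it, 2 mm below to 26 mm above the origin. Hangs square on a peg by the slot's top edge: origin 137 mm high, 48 to 62 mm in front of the rack's origin; lifted 10 to 22 mm the slot passes the upturned tip.
- plate3: Drilled aluminium plate, 46 (y) x 72 (z) x 8 (x) mm, about 80 g; None at the start = absent (2 to 4 are present). Origin: its centre. Closed slot 24 wide x 28 high through it, 2 mm below to 26 mm above the origin. Hangs square on a peg by the slot's top edge: origin 137 mm high, 48 to 62 mm in front of the rack's origin; lifted 10 to 22 mm the slot passes the upturned tip.
- plate4: Drilled aluminium plate, 46 (y) x 72 (z) x 8 (x) mm, about 80 g; None at the start = absent (2 to 4 are present). Origin: its centre. Closed slot 24 wide x 28 high through it, 2 mm below to 26 mm above the origin. Hangs square on a peg by the slot's top edge: origin 137 mm high, 48 to 62 mm in front of the rack's origin; lifted 10 to 22 mm the slot passes the upturned tip.
- tub: Fixed grey deburring tub, open-topped under its lid, outside 160 (x) x 140 (y) x 105 high mm, walls and floor 5 mm. Origin: centre of its underside, on the table; z up. The bench 0.25 to 0.45 m to the robot's right of its centre line (-y), 0.4 to 0.65 m ahead, is free for the lid.
- lid: Loose steel lid of the tub, starts seated on it, 0.35 kg. Plate 166 (x) x 146 (y) x 5 mm over a plug 138 x 118 x 8 mm that drops into the tub's mouth (150 x 130). Origin: centre of the plug's underside. Handle bar on top 14 (x) x 76 (y) x 14 mm, its middle 42 mm above the origin, 22 mm of air below it. Fully seated, origin 97 mm above the tub's; either way round fits.
- switch: Fixed housing of the start switch, 44 (x) x 250 (y) x 22 high mm; origin: centre of its underside, on the table.
- bar_mid (a point): Middle of the top face of the switch's black start bar (26 x 230 x 12 mm, along the housing's y); 46 mm above the table when up. The bar travels 8 mm straight down on a spring (3 N to start, 10 N at the bottom) and rocks about its middle if pressed off-centre (12 N m per rad); it springs back up.
- bar_left (a point): Top of the bar 110 mm to +y of its middle; 46 mm above the table when up. The switch fires when both ends are down 4.5 mm or more together for 0.2 s.
- bar_right (a point): Top of the bar 110 mm to -y of its middle; as bar_left.
- press (a joint): Downward travel of the bar's middle, 0 (up) to 0.008 m (bottom).
- jar: Bystander: glass jar, steel cap, 60 dia x 110 mm; not to be disturbed. Origin: centre of its underside.
- oil: Bystander: white plastic bottle with a red cap, 48 dia x 130 mm; not to be disturbed. Origin: centre of its underside.
- chuck: Bystander: steel drill chuck, stepped cone 68 dia x 60 mm; not to be disturbed. Origin: centre of its underside.
- vise: Bystander: small dark steel machine vise, 70 x 160 x 62 mm; not to be disturbed. Origin: centre of its underside.
There are look-alikes about, which are no part of the job. What is shaped like the plate4 but blue or green is not meant.

How it is judged:
On the way, in this order (a step that is already met when the one before it is completed fails the run):
1. the lid lies flat on the table, clear of the tub (height (world z) of lid below 0.012 m and angle between lid's own z axis and vertical below 0.1 rad and horizontal distance between lid and tub above 0.12 m), for 0.2 s.
2. all the plates are in the tub, below its rim (x of plate1 in the frame of tub between -0.073 and 0.073 m and y of plate1 in the frame of tub between -0.063 and 0.063 m and z of plate1 in the frame of tub between 0 and 0.092 m and x of plate2 in the frame of tub between -0.073 and 0.073 m and y of plate2 in the frame of tub between -0.063 and 0.063 m and z of plate2 in the frame of tub between 0 and 0.092 m and x of plate3 in the frame of tub between -0.073 and 0.073 m and y of plate3 in the frame of tub between -0.063 and 0.063 m and z of plate3 in the frame of tub between 0 and 0.092 m and x of plate4 in the frame of tub between -0.073 and 0.073 m and y of plate4 in the frame of tub between -0.063 and 0.063 m and z of plate4 in the frame of tub between 0 and 0.092 m), for 0.2 s.
3. the lid is seated on the tub (z of lid in the frame of tub between 0.093 and 0.1 m and horizontal distance between lid and tub below 0.012 m and angle between lid's own z axis and vertical below 0.04 rad and angle between the x axis of lid and the x axis of tub, either way round below 0.15 rad), for 0.2 s.
4. both ends of the start bar are down together (z of each of bar_left, bar_right in the frame of switch below 0.0415 m), for 0.2 s.
At the end, for the whole second after the job is handed in: All present plates' centres inside the tub, below 92 mm; lid seated (origin 93 to 100 mm above the tub's, 12 mm sideways, level to 0.04 rad, square to 0.15 rad); bar up (under 2 mm); plates and lid at rest; jar, bottle, chuck and vise within 40 mm of their places (all of step 2 and all of step 3 and linear speed of each of plate1, plate2, plate3, plate4, lid below 0.02 m/s and distance of each of jar, oil, chuck, vise from where it was at the start of the episode below 0.04 m and value of joint press below 0.002 m); the robot touches nothing.
It fails at once if a jar or bottle is knocked over (angle between any of jar, oil's own z axis and vertical above 0.7 rad).
Of plate1, plate2, plate3, plate4 only 2 to 4 are there at a start; the rules pass over those that are not, and their reading is None.
At some moment in a run one of lid may be knocked a few centimetres aside while the robot is not near it.
Once in a run the grip may slacken for a moment while it holds something.
It also fails if it takes over 210 s, if anything falls off the work surface, if the arm or the gripper's body presses on something with over 40 N, if the wrist force passes 120 N, or if a joint passes its speed limit or range.

## Working session

There is one attempt and no reset: what is moved stays moved. The work goes in short steps, Python scripts to look and compute and a tool call to move; the robot and the scene stay as the last step left them, time stands still between calls to the robot, and variables do not carry over. Pictures are saved under pics/ and viewed, at most 14 in all, crops included, and the job is handed in when it is done.

Besides the shell and the picture viewer there is one more tool, called after ">>>" as name(argument=value, ...), one argument or row to a line, values as JSON. move_arm: Moves the arm, as the interface text tells. Scaled input: -1 to 1 covers 25 mm each way for a shift and 30 degrees each way for a turn. Its arguments: {"type":"object","properties":{"targets":{"type":"array"},"claw":{"type":"number"},"newtons":{"type":"number"}},"required":["targets"]}

```bash
mkdir -p pics
python3 - <<'E'
from station import sensors,cams,manip
import cv2,numpy as np
for n in("side","top"):
    cv2.imwrite(f"pics/{n}0.png",cams.snapshot(n)[:,:,::-1]); m=cams.camera_model(n)
    print(n,m["fx"],m["fy"],m["cx"],m["cy"],np.round(m["extrinsics"],4).tolist())
s=sensors.sense();print(s); print(manip.grasp_offset)
E
```

```text
side 445.82760048494464 445.82760048494464 251.44336561830053 190.1068631114227 [[0.9976, -0.0687, 0.0106, -0.5172], [-0.0388, -0.6778, -0.7342, 0.204], [0.0576, 0.732, -0.6788, 1.1556], [0.0, 0.0, 0.0, 1.0]]
top 390.6704938855 390.6704938855 256.0153096853095 198.51887830505436 [[0.1054, -0.9944, 0.0061, 0.0697], [-0.9719, -0.1043, -0.2109, 0.5778], [0.2103, 0.0163, -0.9775, 1.2679], [0.0, 0.0, 0.0, 1.0]]
{'t': 0.1, 'q': array([-1.29952936e+00,  5.28345000e-01,  1.43376965e+00,  1.17570373e-06,
        1.18140391e+00, -1.78508014e-01]), 'qd': array([ 0.000489  , -0.0023503 , -0.00309021, -0.00190668,  0.00053306,
       -0.00076177]), 'tau': array([ 2.54758643e-04, -4.43305349e+01, -1.78586340e+01, -2.61962687e-04,
        3.86447995e-03,  2.14705796e-05]), 'tcp_pos': array([ 0.27157487, -0.56220324,  0.23045024]), 'tool_rot': array([ 9.74818800e-01,  2.22996367e-01, -4.41020455e-05, -9.61939340e-04]), 'force': array([-0.23184934,  0.25066007,  0.23089228]), 'ft_torque': array([0.02677855, 0.0111323 , 0.03584006]), 'gripper_force': 0.0, 'finger_gap': 1.000025524971135}
0.0187
```

View pics/side0.png

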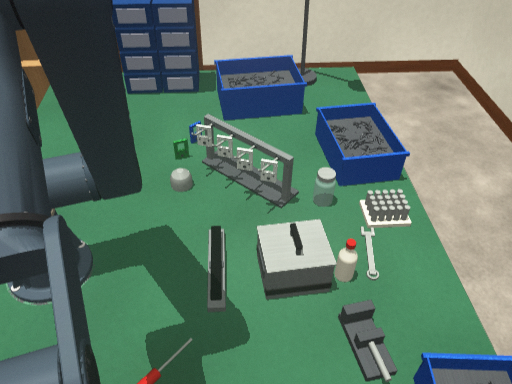

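View pics/top0.png

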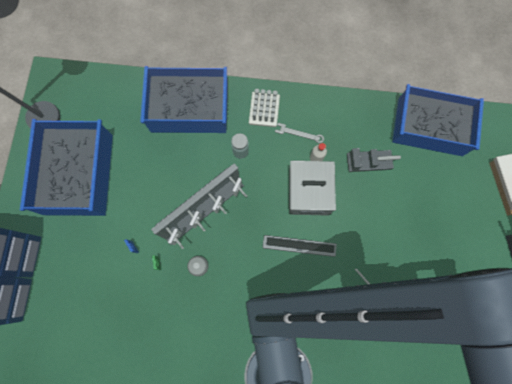

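Both views show four silver plates hanging on the rack: side view (203,135), (224,146), (245,157), (269,170). The top view shows the lidded tub with its handle at (314,184), the switch bar at (300,245) and the peg tips from (174,239) to (239,187). I'll zoom in to get accurate pixels.

Run:
```python
import cv2
t=cv2.imread("pics/top0.png");s=cv2.imread("pics/side0.png")
cv2.imwrite("pics/t1.png",cv2.resize(t[130:280,145:345],None,fx=4,fy=4,interpolation=cv2.INTER_CUBIC))
cv2.imwrite("pics/s1.png",cv2.resize(s[112:312,180:360],None,fx=3,fy=3,interpolation=cv2.INTER_CUBIC))
```

```text
(no output)
```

View pics/t1.png

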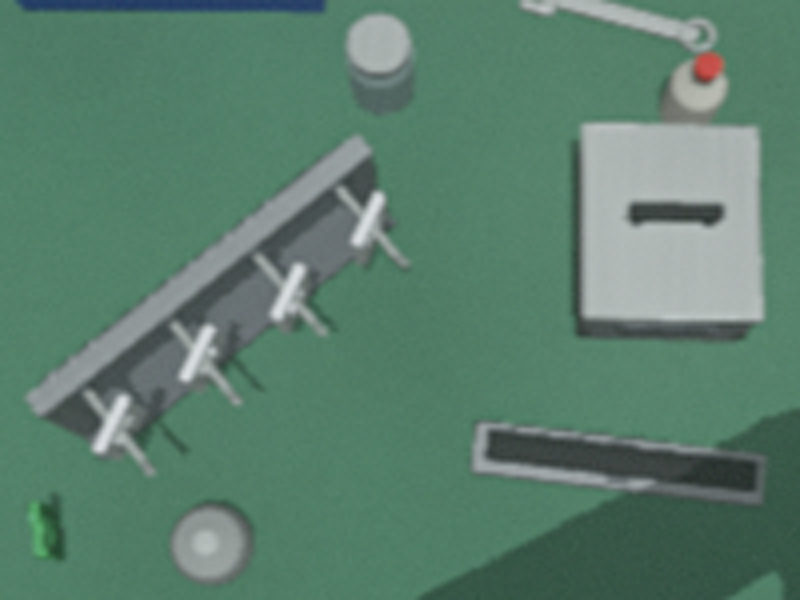

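View pics/s1.png

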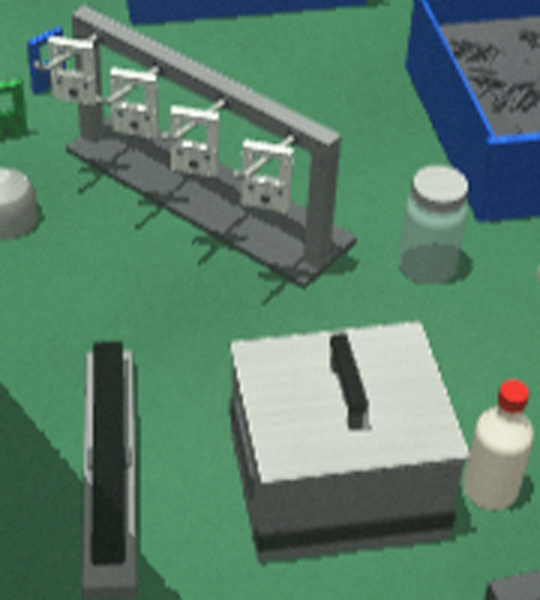

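```bash
cat > h.py <<'E'
import numpy as np
from scipy.optimize import least_squares
from station import cams
M={n:cams.camera_model(n) for n in("top","side")}
def proj(n,P):
    m=M[n];E=np.array(m["extrinsics"]);c=np.atleast_2d(P)@E[:3,:3].T+E[:3,3]
    return np.c_[m["fx"]*c[:,0]/c[:,2]+m["cx"],m["fy"]*c[:,1]/c[:,2]+m["cy"]]
def uncrop(p,k,o): return (np.array(p,float)+.5)/k-.5+np.array(o)
def place(v,L):
    x,y,z,a=v;L=np.array(L,float);c,s=np.cos(a),np.sin(a)
    return np.c_[x+c*L[:,0]-s*L[:,1],y+s*L[:,0]+c*L[:,1],z+L[:,2]]
def fit(obs,v0):
    "obs: list of (cam, local pts, pixels)"
    f=lambda v:np.concatenate([(proj(n,place(v,L))-p).ravel() for n,L,p in obs])
    r=least_squares(f,v0,loss="soft_l1");return r.x,np.sqrt(np.mean(f(r.x)**2))
def tri(pt,ps):
    r=least_squares(lambda P:np.r_[(proj("top",P)-pt).ravel(),(proj("side",P)-ps).ravel()],[.6,0,.1]);return r.x,np.sqrt(2*r.cost/4)
E
python3 - <<'E'
from h import *
T=lambda p:uncrop(p,4,(145,130)); S=lambda p:uncrop(p,3,(180,112))
np.set_printoptions(precision=4,suppress=True)
# lid: top corners order (+x+y),(+x-y),(-x-y),(-x+y) z rel lid top plate
L=[(.083,.073,0),(.083,-.073,0),(-.083,-.073,0),(-.083,.073,0)]
# side camera: image right=+x, up=+y
print("lid top",fit([("top",L,T([(582,124),(758,127),(763,319),(579,319)])),("side",L,S([(420,323),(467,458),(262,481),(232,343)]))],[.6,-.1,.11,0]))
B=[(.013,.115,0),(.013,-.115,0),(-.013,-.115,0),(-.013,.115,0)]
print("bar",fit([("top",B,T([(488,432),(760,461),(757,490),(486,459)])),("side",B,S([(122,343),(125,562),(93,562),(95,343)]))],[.45,-.1,.046,0]))
tt=[(406,264),(325,331),(238,402),(152,472)];ts=[(240,178),(163,135),(98,100),(40,66)]
for a,b in zip(tt,ts): print("tip",tri(T([a]),S([b])))
pl=[(-.097,y,.170) for y in(-.126,-.042,.042,.126)]
rl=[(-.01,-.165,.171),(.01,-.165,.171),(-.01,.165,.171),(.01,.165,.171)]
v,e=fit([("top",pl,T(tt)),("side",pl,S(ts)),("top",rl,T([(374,150),(360,136),(40,414),(27,398)]))],[.65,.15,0,.6]);print("rack",v,e)
# plates: top edge ctr, top (z free) and side
for a,b in zip([(370,220),(289,291),(198,353),(111,424)],[(270,143),(196,109),(135,72),(73,41)]):
    P,e=tri(T([a]),S([b])); c,s=np.cos(v[3]),np.sin(v[3]);d=P[:2]-v[:2]; print("plate top",P,e,"rack frame",c*d[0]+s*d[1],-s*d[0]+c*d[1])
for n,p in dict(jar=(380,43),oil=(708,67)).items(): print(n)
E
```

```text
lid top (array([ 0.6201, -0.0495,  0.1124,  0.0829]), np.float64(0.6754184048605874))
bar (array([ 0.4267, -0.0337,  0.0475, -0.0078]), np.float64(0.41082676455181244))
tip (array([0.5497, 0.1604, 0.1701]), np.float64(0.005888085631342546))
tip (array([0.4858, 0.2157, 0.1785]), np.float64(0.6392359655498655))
tip (array([0.426 , 0.2752, 0.1756]), np.float64(0.382944193855925))
tip (array([0.3683, 0.333 , 0.1753]), np.float64(0.040458641102054486))
rack [0.5254 0.3159 0.0045 0.8006] 0.5943875615779166
plate top [0.5788 0.1915 0.1836] 0.06989536739551987 rack frame -0.05203611986784942 -0.12491007195644746
plate top [0.5158 0.247  0.1825] 0.07578343055733718 rack frame -0.05611738543119819 -0.04108524594850592
plate top [0.4607 0.31   0.1813] 0.07236109324746211 rack frame -0.049210255530481736 0.04234220628048042
plate top [0.4004 0.3683 0.1792] 0.006113999226417983 rack frame -0.04937240693947564 0.12620802501255945
jar
oil
```

>>> move_arm(
  targets=[
    {"dx":0.66,"dy":0.98,"rz":0.23},
    {"dx":0.66,"dy":0.98,"rz":0.23},
    {"dx":0.66,"dy":0.98,"rz":0.23},
    {"dx":0.66,"dy":0.98,"rz":0.23},
    {"dx":0.66,"dy":0.98,"rz":0.23},
    {"dx":0.66,"dy":0.98,"rz":0.23},
    {"dx":0.66,"dy":0.98,"rz":0.23},
    {"dx":0.66,"dy":0.98,"rz":0.23},
    {"dx":0.66,"dy":0.98,"rz":0.23},
    {"dx":0.66,"dy":0.98,"rz":0.23},
  ],
  claw=60,
  newtons=80,
)

```text
schema error: expected keys dx, dy, dz, rx, ry, rz
```

>>> move_arm(
  targets=[
    {"dx":0.66,"dy":0.98},
    {"dx":0.66,"dy":0.98},
    {"dx":0.66,"dy":0.98},
    {"dx":0.66,"dy":0.98},
    {"dx":0.66,"dy":0.98},
    {"dx":0.66,"dy":0.98},
    {"dx":0.66,"dy":0.98},
    {"dx":0.66,"dy":0.98},
    {"dx":0.72,"dy":0.9},
    {"dx":0.66,"dy":0.98},
  ],
)

```text
schema error: expected keys dx, dy, dz, rx, ry, rz
```

>>> move_arm(
  targets=[
    {"dx":0.66,"dy":0.98,"dz":0,"rx":0,"ry":0,"rz":0.23},
    {"dx":0.66,"dy":0.98,"dz":0,"rx":0,"ry":0,"rz":0.23},
    {"dx":0.66,"dy":0.98,"dz":0,"rx":0,"ry":0,"rz":0.23},
    {"dx":0.66,"dy":0.98,"dz":0,"rx":0,"ry":0,"rz":0.23},
    {"dx":0.66,"dy":0.98,"dz":0,"rx":0,"ry":0,"rz":0.23},
    {"dx":0.66,"dy":0.98,"dz":0,"rx":0,"ry":0,"rz":0.23},
    {"dx":0.66,"dy":0.98,"dz":0,"rx":0,"ry":0,"rz":0.23},
    {"dx":0.66,"dy":0.98,"dz":0,"rx":0,"ry":0,"rz":0.23},
    {"dx":0.66,"dy":0.98,"dz":0,"rx":0,"ry":0,"rz":0.23},
    {"dx":0.66,"dy":0.98,"dz":0,"rx":0,"ry":0,"rz":0.23},
  ],
  claw=60,
  newtons=80,
)

```text
t: 1.35
tcp_pos: [0.437, -0.3168, 0.2309]
tool_rot: [0.676, 0.737, 0.0, -0.0]
force: [0.2, -0.3, 0.3]
finger_gap: 0.602
gripper_force: 0.0
```

>>> move_arm(
  targets=[
    {"dx":0.66,"dy":0.98,"dz":0,"rx":0,"ry":0,"rz":0},
    {"dx":0.66,"dy":0.98,"dz":0,"rx":0,"ry":0,"rz":0},
    {"dx":0.66,"dy":0.98,"dz":0,"rx":0,"ry":0,"rz":0},
    {"dx":0.66,"dy":0.98,"dz":0,"rx":0,"ry":0,"rz":0},
    {"dx":0.66,"dy":0.98,"dz":0,"rx":0,"ry":0,"rz":0},
    {"dx":0.66,"dy":0.98,"dz":0,"rx":0,"ry":0,"rz":0},
    {"dx":0.66,"dy":0.98,"dz":0,"rx":0,"ry":0,"rz":0},
    {"dx":0.66,"dy":0.98,"dz":0,"rx":0,"ry":0,"rz":0},
    {"dx":0.66,"dy":0.98,"dz":0,"rx":0,"ry":0,"rz":0},
    {"dx":0.66,"dy":0.98,"dz":0,"rx":0,"ry":0,"rz":0},
  ],
)

```text
t: 2.6
tcp_pos: [0.6019, -0.0718, 0.2308]
tool_rot: [0.677, 0.736, -0.0, -0.0]
force: [0.1, 0.3, 0.2]
finger_gap: 0.6
gripper_force: 0.0
```

>>> move_arm(
  targets=[
    {"dx":0.72,"dy":0.89,"dz":0,"rx":0,"ry":0,"rz":0},
    {"dx":0,"dy":0,"dz":-0.55,"rx":0,"ry":0,"rz":0},
    {"dx":0,"dy":0,"dz":-0.55,"rx":0,"ry":0,"rz":0},
    {"dx":0,"dy":0,"dz":-0.55,"rx":0,"ry":0,"rz":0},
    {"dx":0,"dy":0,"dz":-0.55,"rx":0,"ry":0,"rz":0},
    {"dx":0,"dy":0,"dz":-0.55,"rx":0,"ry":0,"rz":0},
    {"dx":0,"dy":0,"dz":-0.55,"rx":0,"ry":0,"rz":0},
    {"dx":0,"dy":0,"dz":-0.55,"rx":0,"ry":0,"rz":0},
    {"dx":0,"dy":0,"dz":-0.55,"rx":0,"ry":0,"rz":0},
    {"dx":0,"dy":0,"dz":0,"rx":0,"ry":0,"rz":0},
  ],
)

```text
t: 3.85
tcp_pos: [0.6188, -0.0503, 0.1198]
tool_rot: [0.677, 0.736, -0.001, -0.001]
force: [-0.5, 1.6, 0.6]
finger_gap: 0.598
gripper_force: 0.0
```

>>> move_arm(
  targets=[
    {"dx":0,"dy":0,"dz":0,"rx":0,"ry":0,"rz":0},
    {"dx":0,"dy":0,"dz":0,"rx":0,"ry":0,"rz":0},
    {"dx":0,"dy":0,"dz":0,"rx":0,"ry":0,"rz":0},
    {"dx":0,"dy":0,"dz":0,"rx":0,"ry":0,"rz":0},
    {"dx":0,"dy":0,"dz":0,"rx":0,"ry":0,"rz":0},
    {"dx":0,"dy":0,"dz":0,"rx":0,"ry":0,"rz":0},
    {"dx":0,"dy":0,"dz":0.2,"rx":0,"ry":0,"rz":0},
    {"dx":0,"dy":0,"dz":0.2,"rx":0,"ry":0,"rz":0},
    {"dx":0,"dy":0,"dz":0.4,"rx":0,"ry":0,"rz":0},
    {"dx":0,"dy":0,"dz":0.4,"rx":0,"ry":0,"rz":0},
  ],
  claw=0,
)

```text
t: 5.1
tcp_pos: [0.6196, -0.0505, 0.1517]
tool_rot: [0.677, 0.736, -0.0, -0.0]
force: [-0.7, -0.0, -3.3]
finger_gap: 0.143
gripper_force: 78.1
```

>>> move_arm(
  targets=[
    {"dx":-0.4,"dy":-0.8,"dz":0,"rx":0,"ry":0,"rz":0},
    {"dx":-0.48,"dy":-1,"dz":0,"rx":0,"ry":0,"rz":0},
    {"dx":-0.48,"dy":-1,"dz":0,"rx":0,"ry":0,"rz":0},
    {"dx":-0.48,"dy":-1,"dz":0,"rx":0,"ry":0,"rz":0},
    {"dx":-0.48,"dy":-1,"dz":0,"rx":0,"ry":0,"rz":0},
    {"dx":-0.48,"dy":-1,"dz":0,"rx":0,"ry":0,"rz":0},
    {"dx":-0.48,"dy":-1,"dz":0,"rx":0,"ry":0,"rz":0},
    {"dx":-0.48,"dy":-1,"dz":0,"rx":0,"ry":0,"rz":0},
    {"dx":-0.48,"dy":-1,"dz":0,"rx":0,"ry":0,"rz":0},
    {"dx":-0.48,"dy":-1,"dz":0,"rx":0,"ry":0,"rz":0},
  ],
)

```text
t: 6.35
tcp_pos: [0.5001, -0.2971, 0.1513]
tool_rot: [0.677, 0.736, -0.0, -0.0]
force: [1.6, -0.0, -2.8]
finger_gap: 0.139
gripper_force: 82.0
```

>>> move_arm(
  targets=[
    {"dx":0,"dy":-0.8,"dz":0,"rx":0,"ry":0,"rz":0},
    {"dx":0,"dy":-0.8,"dz":0,"rx":0,"ry":0,"rz":0},
    {"dx":0,"dy":-0.6,"dz":-0.4,"rx":0,"ry":0,"rz":0},
    {"dx":0,"dy":0,"dz":-0.8,"rx":0,"ry":0,"rz":0},
    {"dx":0,"dy":0,"dz":-0.8,"rx":0,"ry":0,"rz":0},
    {"dx":0,"dy":0,"dz":-0.8,"rx":0,"ry":0,"rz":0},
    {"dx":0,"dy":0,"dz":-0.8,"rx":0,"ry":0,"rz":0},
    {"dx":0,"dy":0,"dz":-0.6,"rx":0,"ry":0,"rz":0},
    {"dx":0,"dy":0,"dz":-0.4,"rx":0,"ry":0,"rz":0},
    {"dx":0,"dy":0,"dz":-0.3,"rx":0,"ry":0,"rz":0},
  ],
)

```text
t: 7.6
tcp_pos: [0.502, -0.3506, 0.0283]
tool_rot: [0.677, 0.736, 0.0, 0.0]
force: [0.3, -0.2, -3.8]
finger_gap: 0.147
gripper_force: 82.1
```

Down to contact, then release and rise.

>>> move_arm(
  targets=[
    {"dx":0,"dy":0,"dz":-0.1,"rx":0,"ry":0,"rz":0},
    {"dx":0,"dy":0,"dz":-0.06,"rx":0,"ry":0,"rz":0},
    {"dx":0,"dy":0,"dz":0,"rx":0,"ry":0,"rz":0},
    {"dx":0,"dy":0,"dz":0,"rx":0,"ry":0,"rz":0},
    {"dx":0,"dy":0,"dz":0,"rx":0,"ry":0,"rz":0},
    {"dx":0,"dy":0,"dz":0,"rx":0,"ry":0,"rz":0},
    {"dx":0,"dy":0,"dz":0,"rx":0,"ry":0,"rz":0},
    {"dx":0,"dy":0,"dz":0,"rx":0,"ry":0,"rz":0},
    {"dx":0,"dy":0,"dz":0,"rx":0,"ry":0,"rz":0},
    {"dx":0,"dy":0,"dz":0,"rx":0,"ry":0,"rz":0},
  ],
)

```text
t: 8.85
tcp_pos: [0.5021, -0.3508, 0.0253]
tool_rot: [0.677, 0.736, -0.0, 0.001]
force: [-1.3, 0.7, 4.7]
finger_gap: 0.147
gripper_force: 83.1
```

>>> move_arm(
  targets=[
    {"dx":0,"dy":0,"dz":0,"rx":0,"ry":0,"rz":0},
    {"dx":0,"dy":0,"dz":0,"rx":0,"ry":0,"rz":0},
    {"dx":0,"dy":0,"dz":0,"rx":0,"ry":0,"rz":0},
    {"dx":0,"dy":0,"dz":0,"rx":0,"ry":0,"rz":0},
    {"dx":0,"dy":0,"dz":0,"rx":0,"ry":0,"rz":0},
    {"dx":0,"dy":0,"dz":1,"rx":0,"ry":0,"rz":0},
    {"dx":0,"dy":0,"dz":1,"rx":0,"ry":0,"rz":0},
    {"dx":0,"dy":0,"dz":1,"rx":0,"ry":0,"rz":0},
    {"dx":0,"dy":0,"dz":1,"rx":0,"ry":0,"rz":0},
    {"dx":0,"dy":0,"dz":1,"rx":0,"ry":0,"rz":0},
  ],
  claw=75,
)

```text
t: 10.1
tcp_pos: [0.5016, -0.3504, 0.1506]
tool_rot: [0.677, 0.736, 0.0, -0.0]
force: [1.2, 0.1, 0.5]
finger_gap: 0.751
gripper_force: 0.0
```

Run:
```python
from h import *
np.set_printoptions(precision=4,suppress=True)
T=lambda p:uncrop(p,4,(145,130)); S=lambda p:uncrop(p,3,(180,112))
tt=[(406,264),(325,331),(238,402),(152,472)];ts=[(240,178),(163,135),(98,100),(40,66)]
pl=[(-.097,y,.172) for y in(-.126,-.042,.042,.126)]
rl=[(-.01,-.165,.171),(.01,-.165,.171),(-.01,.165,.171),(.01,.165,.171)]
ob=[("top",pl,T(tt)),("side",pl,S(ts)),("top",rl,T([(374,150),(360,136),(40,414),(27,398)]))]
f=lambda u:np.concatenate([(proj(n,place([u[0],u[1],0,u[2]],L))-p).ravel() for n,L,p in ob])
r=least_squares(f,[.52,.31,.8]);print(r.x,np.sqrt(np.mean(r.fun**2)))
x,y,a=r.x;c,s=np.cos(a),np.sin(a)
for pt,ps in zip([(370,220),(289,291),(198,353),(111,424)],[(270,143),(196,109),(135,72),(73,41)]):
    w=[]
    for n,p in(("top",T([pt])),("side",S([ps]))):
        q=least_squares(lambda P:(proj(n,[P[0],P[1],.173])-p).ravel(),[.5,.2]).x;d=q-[x,y];w+=[q,np.array([c*d[0]+s*d[1],-s*d[0]+c*d[1]])]
    print(*w)
for n,p in dict(jar=((380,43),.11),oil=((708,67),.13),chuck=((208,540),.06)).items():
    print(n,least_squares(lambda P:(proj("top",[P[0],P[1],p[1]])-T([p[0]])).ravel(),[.5,.2]).x)
cv=__import__("cv2");cv.imwrite("pics/top2.png",cams.snapshot("top")[:,:,::-1])
```

```text
[0.5255 0.3168 0.7985] 0.6300350569381638
[0.5811 0.1922] [-0.0505 -0.1267] [0.5807 0.2047] [-0.0418 -0.1178]
[0.518  0.2481] [-0.0545 -0.0425] [0.5162 0.2592] [-0.0477 -0.0335]
[0.4622 0.3115] [-0.048   0.0416] [0.4605 0.3214] [-0.0421  0.0498]
[0.401  0.3697] [-0.049   0.1261] [0.3999 0.3773] [-0.0443  0.1322]
jar [0.7508 0.2061]
oil [ 0.7518 -0.0686]
chuck [0.3258 0.3011]
```

View pics/top2.png

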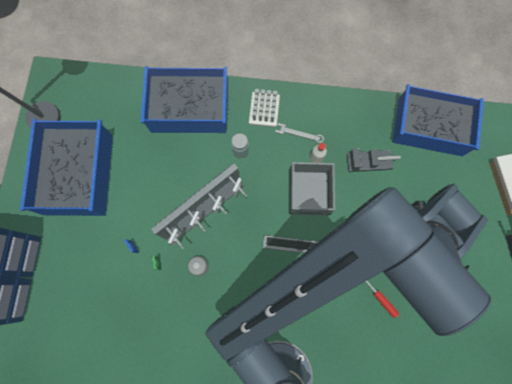

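>>> move_arm(
  targets=[
    {"dx":0.14,"dy":1,"dz":0.38,"rx":0,"ry":0,"rz":-0.164},
    {"dx":0.14,"dy":1,"dz":0.38,"rx":0,"ry":0,"rz":-0.164},
    {"dx":0.14,"dy":1,"dz":0.38,"rx":0,"ry":0,"rz":-0.164},
    {"dx":0.14,"dy":1,"dz":0.38,"rx":0,"ry":0,"rz":-0.164},
    {"dx":0.14,"dy":1,"dz":0.38,"rx":0,"ry":0,"rz":-0.164},
    {"dx":0.14,"dy":1,"dz":0.38,"rx":0,"ry":0,"rz":-0.164},
    {"dx":0.14,"dy":1,"dz":0.38,"rx":0,"ry":0,"rz":-0.164},
    {"dx":0.14,"dy":1,"dz":0.38,"rx":0,"ry":0,"rz":-0.164},
    {"dx":0.14,"dy":1,"dz":0.38,"rx":0,"ry":0,"rz":-0.164},
    {"dx":0.14,"dy":1,"dz":0.38,"rx":0,"ry":0,"rz":-0.164},
  ],
)

```text
t: 11.4
tcp_pos: [0.5366, -0.0996, 0.2445]
tool_rot: [0.923, 0.386, -0.0, -0.0]
force: [1.0, -0.0, 0.1]
finger_gap: 0.754
gripper_force: 0.0
```

>>> move_arm(
  targets=[
    {"dx":0.16,"dy":1,"dz":0,"rx":0,"ry":0,"rz":0},
    {"dx":0.16,"dy":1,"dz":0,"rx":0,"ry":0,"rz":0},
    {"dx":0.16,"dy":1,"dz":0,"rx":0,"ry":0,"rz":0},
    {"dx":0.16,"dy":1,"dz":0,"rx":0,"ry":0,"rz":0},
    {"dx":0.16,"dy":1,"dz":0,"rx":0,"ry":0,"rz":0},
    {"dx":0.16,"dy":1,"dz":0,"rx":0,"ry":0,"rz":0},
    {"dx":0.16,"dy":1,"dz":0,"rx":0,"ry":0,"rz":0},
    {"dx":0.16,"dy":1,"dz":0,"rx":0,"ry":0,"rz":0},
    {"dx":0.16,"dy":1,"dz":0,"rx":0,"ry":0,"rz":0},
    {"dx":0.16,"dy":1,"dz":0,"rx":0,"ry":0,"rz":0},
  ],
)

```text
t: 12.65
tcp_pos: [0.5766, 0.1503, 0.2441]
tool_rot: [0.922, 0.387, -0.0, -0.0]
force: [-0.1, 0.2, -1.2]
finger_gap: 0.749
gripper_force: 0.0
```

>>> move_arm(
  targets=[
    {"dx":0.07,"dy":0.83,"dz":0,"rx":0,"ry":0,"rz":0},
    {"dx":0.07,"dy":0.83,"dz":0,"rx":0,"ry":0,"rz":0},
    {"dx":0,"dy":0,"dz":-0.3,"rx":0,"ry":0,"rz":0},
    {"dx":0,"dy":0,"dz":-0.6,"rx":0,"ry":0,"rz":0},
    {"dx":0,"dy":0,"dz":-0.6,"rx":0,"ry":0,"rz":0},
    {"dx":0,"dy":0,"dz":-0.6,"rx":0,"ry":0,"rz":0},
    {"dx":0,"dy":0,"dz":-0.6,"rx":0,"ry":0,"rz":0},
    {"dx":0,"dy":0,"dz":-0.6,"rx":0,"ry":0,"rz":0},
    {"dx":0,"dy":0,"dz":-0.6,"rx":0,"ry":0,"rz":0},
    {"dx":0,"dy":0,"dz":-0.26,"rx":0,"ry":0,"rz":0},
  ],
)

```text
t: 13.9
tcp_pos: [0.5797, 0.1909, 0.1395]
tool_rot: [0.922, 0.387, -0.001, -0.0]
force: [-0.7, -0.1, 1.0]
finger_gap: 0.751
gripper_force: 0.0
```

>>> move_arm(
  targets=[
    {"dx":0,"dy":0,"dz":0,"rx":0,"ry":0,"rz":0},
    {"dx":0,"dy":0,"dz":0,"rx":0,"ry":0,"rz":0},
    {"dx":0,"dy":0,"dz":0,"rx":0,"ry":0,"rz":0},
    {"dx":0,"dy":0,"dz":0,"rx":0,"ry":0,"rz":0},
    {"dx":0,"dy":0,"dz":0,"rx":0,"ry":0,"rz":0},
    {"dx":0,"dy":0,"dz":0,"rx":0,"ry":0,"rz":0},
    {"dx":0,"dy":0,"dz":0,"rx":0,"ry":0,"rz":0},
    {"dx":0,"dy":0,"dz":0,"rx":0,"ry":0,"rz":0},
    {"dx":0,"dy":0,"dz":0,"rx":0,"ry":0,"rz":0},
    {"dx":0,"dy":0,"dz":0,"rx":0,"ry":0,"rz":0},
  ],
  claw=0,
  newtons=60,
)

```text
t: 15.15
tcp_pos: [0.571, 0.1926, 0.141]
tool_rot: [0.922, 0.387, -0.008, -0.004]
force: [-17.3, 3.3, 10.7]
finger_gap: 0.139
gripper_force: 58.3
```

Run:
```python
from station import cams
import cv2,numpy as np
s=cams.snapshot("side")[:,:,::-1];t=cams.snapshot("top")[:,:,::-1]
a=cv2.resize(s[95:235,180:310],None,fx=3.5,fy=3.5,interpolation=cv2.INTER_CUBIC);b=cv2.resize(t[160:260,160:250],None,fx=3.8,fy=4.9,interpolation=cv2.INTER_CUBIC)
cv2.imwrite("pics/g1.png",np.hstack([a,b]) if a.shape[0]==b.shape[0] else a);print(a.shape,b.shape)
```

```text
(490, 455, 3) (490, 342, 3)
```

View pics/g1.png

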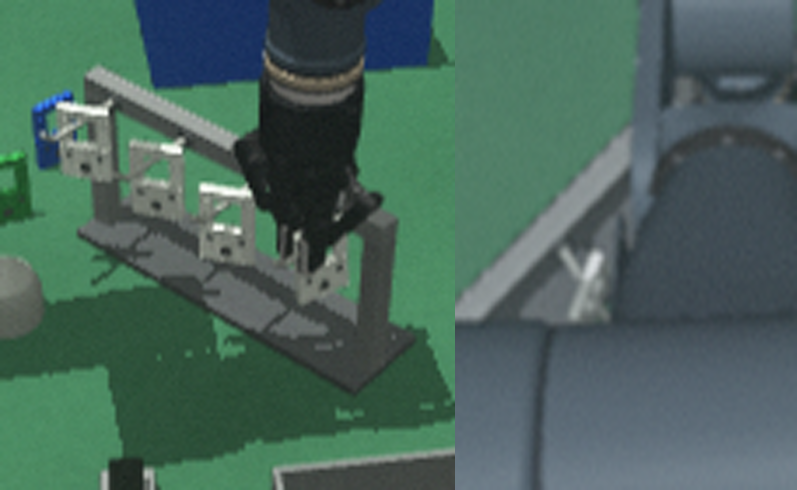

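Run:
```python
from station import cams
import cv2,numpy as np
s=cams.snapshot("side")[:,:,::-1]
cv2.imwrite("pics/g2.png",cv2.resize(s[130:190,235:300],None,fx=9,fy=9,interpolation=cv2.INTER_CUBIC))
from h import *
for z in(.101,.141,.173): print(z,(proj("side",[[.571,.1926,z],[.580,.192,z]])-[235,130]+.5)*9)
```

```text
0.101 [[280.63519975 472.66165951]
 [309.32726775 472.84852163]]
0.141 [[284.83903154 375.54649181]
 [314.16228485 375.74371109]]
0.173 [[288.33771946 294.72126341]
 [318.18627389 294.92730761]]
```

View pics/g2.png

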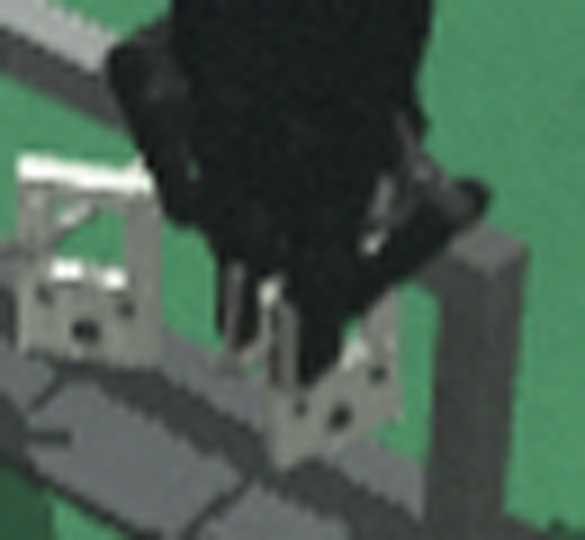

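The zoomed view shows that the plates hang yawed relative to the rack's y. Plate 1 has twisted so that one finger is in front of it. I'll release, back off and re-measure the plate yaws.

>>> move_arm(
  targets=[
    {"dx":0,"dy":0,"dz":0,"rx":0,"ry":0,"rz":0},
    {"dx":0,"dy":0,"dz":0,"rx":0,"ry":0,"rz":0},
    {"dx":0,"dy":0,"dz":0,"rx":0,"ry":0,"rz":0},
    {"dx":0,"dy":0,"dz":0,"rx":0,"ry":0,"rz":0},
    {"dx":0,"dy":0,"dz":0,"rx":0,"ry":0,"rz":0},
    {"dx":0,"dy":0,"dz":0,"rx":0,"ry":0,"rz":0},
    {"dx":0,"dy":0,"dz":0.3,"rx":0,"ry":0,"rz":0},
    {"dx":0,"dy":0,"dz":0.4,"rx":0,"ry":0,"rz":0},
    {"dx":0,"dy":0,"dz":0.4,"rx":0,"ry":0,"rz":0},
    {"dx":0,"dy":0,"dz":0.4,"rx":0,"ry":0,"rz":0},
  ],
  claw=75,
)

```text
t: 16.55
tcp_pos: [0.5805, 0.191, 0.1794]
tool_rot: [0.922, 0.387, 0.0, 0.0]
force: [0.6, 1.0, -0.3]
finger_gap: 0.748
gripper_force: 0.0
```

>>> move_arm(
  targets=[
    {"dx":-0.4,"dy":-1,"dz":0.9,"rx":0,"ry":0,"rz":0},
    {"dx":-0.4,"dy":-1,"dz":0.9,"rx":0,"ry":0,"rz":0},
    {"dx":-0.4,"dy":-1,"dz":0.9,"rx":0,"ry":0,"rz":0},
    {"dx":-0.4,"dy":-1,"dz":0,"rx":0,"ry":0,"rz":0},
    {"dx":-0.4,"dy":-1,"dz":0,"rx":0,"ry":0,"rz":0},
    {"dx":-0.4,"dy":-1,"dz":0,"rx":0,"ry":0,"rz":0},
    {"dx":-0.4,"dy":-1,"dz":0,"rx":0,"ry":0,"rz":0},
    {"dx":-0.4,"dy":-1,"dz":0,"rx":0,"ry":0,"rz":0},
    {"dx":-0.4,"dy":-1,"dz":0,"rx":0,"ry":0,"rz":0},
    {"dx":-0.4,"dy":-1,"dz":0,"rx":0,"ry":0,"rz":0},
  ],
)

```text
t: 17.8
tcp_pos: [0.48, -0.0598, 0.2465]
tool_rot: [0.922, 0.387, 0.0, 0.0]
force: [0.3, -0.2, -0.0]
finger_gap: 0.75
gripper_force: 0.0
```

Run:
```python
from station import cams
import cv2,numpy as np
s=cams.snapshot("side")[:,:,::-1];t=cams.snapshot("top")[:,:,::-1]
a=cv2.resize(s[115:215,195:295],None,fx=4,fy=4,interpolation=cv2.INTER_CUBIC);b=cv2.resize(t[160:260,155:255],None,fx=4,fy=4,interpolation=cv2.INTER_CUBIC)
cv2.imwrite("pics/g3.png",np.hstack([a,b]))
```

```text
(no output)
```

View pics/g3.png

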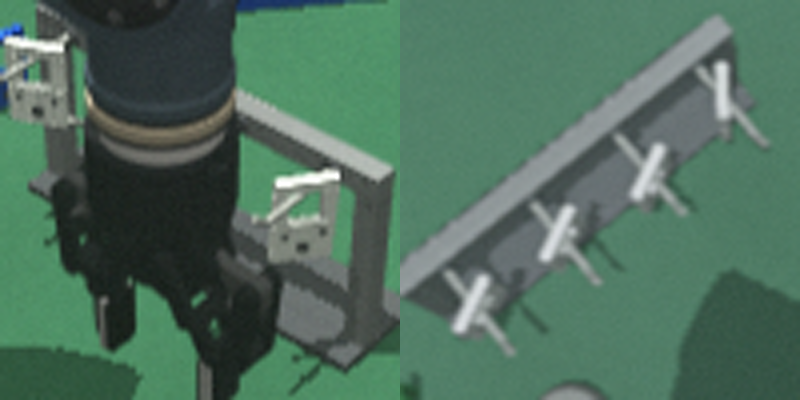

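Run:
```python
from h import *
np.set_printoptions(precision=4,suppress=True)
def g(p,z=.173): 
    q=uncrop([p],4,(155,160));return least_squares(lambda P:(proj("top",[P[0],P[1],z])-q).ravel(),[.5,.2]).x
for n,(a,b) in dict(A=((324,64),(321,118)),B=((260,146),(236,199)),C=((173,207),(147,260)),D=((88,277),(57,332))).items():
    p,q=g(a),g(b);d=p-q;print(n,(p+q)/2,"len",np.hypot(*d),"angle",np.arctan2(d[1],d[0]))
p,q=g((13,344-30),.16),g((13,344),.16)
# B from side image: plate A top edge corners (side crop offset 195,115)
def gs(p,z=.173):
    q=uncrop([p],4,(195,115));return least_squares(lambda P:(proj("side",[P[0],P[1],z])-q).ravel(),[.5,.2]).x
p,q=gs((338,176)),gs((278,185));d=p-q;print("A side",(p+q)/2,np.hypot(*d),np.arctan2(d[1],d[0]))
p,q=gs((66,42)),gs((6,42));d=p-q;print("D side",(p+q)/2,np.hypot(*d),np.arctan2(d[1],d[0]))
```

```text
A [0.5878 0.1989] len 0.04376026664623545 angle 0.06306262971588189
B [0.5168 0.2487] len 0.04554220021240084 angle -0.29364075692012565
C [0.4621 0.3099] len 0.04524588647622667 angle -0.3179854808110968
D [0.4008 0.3684] len 0.04723443040737323 angle -0.37111477032833995
A side [0.586  0.2026] 0.04268423450100114 0.17592720351159943
D side [0.3988 0.3785] 0.04494100124072327 -0.05322200798381752
```

>>> move_arm(
  targets=[
    {"dx":0.206,"dy":0.518,"dz":0,"rx":0,"ry":0,"rz":0.231},
    {"dx":0.206,"dy":0.518,"dz":0,"rx":0,"ry":0,"rz":0.231},
    {"dx":0.206,"dy":0.518,"dz":0,"rx":0,"ry":0,"rz":0.231},
    {"dx":0.206,"dy":0.518,"dz":0,"rx":0,"ry":0,"rz":0.231},
    {"dx":0.206,"dy":0.518,"dz":0,"rx":0,"ry":0,"rz":0.231},
    {"dx":0.206,"dy":0.518,"dz":0,"rx":0,"ry":0,"rz":0.231},
    {"dx":0.206,"dy":0.518,"dz":0,"rx":0,"ry":0,"rz":0.231},
    {"dx":0.206,"dy":0.518,"dz":0,"rx":0,"ry":0,"rz":0.231},
    {"dx":0.206,"dy":0.518,"dz":0,"rx":0,"ry":0,"rz":0.231},
    {"dx":0.206,"dy":0.518,"dz":0,"rx":0,"ry":0,"rz":0.231},
  ],
  claw=24,
)

```text
t: 19.15
tcp_pos: [0.532, 0.0719, 0.2462]
tool_rot: [0.536, 0.844, 0.0, 0.0]
force: [1.1, 0.1, -0.4]
finger_gap: 0.241
gripper_force: 0.0
```

>>> move_arm(
  targets=[
    {"dx":0.206,"dy":0.518,"dz":0,"rx":0,"ry":0,"rz":0.231},
    {"dx":0.206,"dy":0.518,"dz":0,"rx":0,"ry":0,"rz":0.231},
    {"dx":0.206,"dy":0.518,"dz":0,"rx":0,"ry":0,"rz":0.231},
    {"dx":0.206,"dy":0.518,"dz":0,"rx":0,"ry":0,"rz":0.231},
    {"dx":0.206,"dy":0.518,"dz":0,"rx":0,"ry":0,"rz":0.231},
    {"dx":0.206,"dy":0.518,"dz":0,"rx":0,"ry":0,"rz":0.231},
    {"dx":0.206,"dy":0.518,"dz":0,"rx":0,"ry":0,"rz":0.231},
    {"dx":0.206,"dy":0.518,"dz":0,"rx":0,"ry":0,"rz":0.231},
    {"dx":0.206,"dy":0.518,"dz":0,"rx":0,"ry":0,"rz":0.231},
    {"dx":0.206,"dy":0.518,"dz":0,"rx":0,"ry":0,"rz":0.231},
  ],
)

```text
t: 20.4
tcp_pos: [0.5832, 0.2015, 0.2462]
tool_rot: [-0.039, 0.999, 0.0, 0.0]
force: [-1.1, -0.7, -0.0]
finger_gap: 0.242
gripper_force: 0.0
```

>>> move_arm(
  targets=[
    {"dx":0,"dy":0,"dz":-0.5,"rx":0,"ry":0,"rz":0},
    {"dx":0,"dy":0,"dz":-0.6,"rx":0,"ry":0,"rz":0},
    {"dx":0,"dy":0,"dz":-0.6,"rx":0,"ry":0,"rz":0},
    {"dx":0,"dy":0,"dz":-0.6,"rx":0,"ry":0,"rz":0},
    {"dx":0,"dy":0,"dz":-0.3,"rx":0,"ry":0,"rz":0},
    {"dx":0,"dy":0,"dz":-0.2,"rx":0,"ry":0,"rz":0},
    {"dx":0,"dy":0,"dz":-0.2,"rx":0,"ry":0,"rz":0},
    {"dx":0,"dy":0,"dz":-0.2,"rx":0,"ry":0,"rz":0},
    {"dx":0,"dy":0,"dz":0,"rx":0,"ry":0,"rz":0},
    {"dx":0,"dy":0,"dz":0,"rx":0,"ry":0,"rz":0},
  ],
)

```text
t: 21.65
tcp_pos: [0.5834, 0.2, 0.166]
tool_rot: [-0.036, 0.999, 0.0, 0.0]
force: [-0.6, -0.8, -0.2]
finger_gap: 0.24
gripper_force: 0.0
```

>>> move_arm(
  targets=[
    {"dx":0,"dy":0,"dz":0,"rx":0,"ry":0,"rz":0},
    {"dx":0,"dy":0,"dz":0,"rx":0,"ry":0,"rz":0},
    {"dx":0,"dy":0,"dz":0,"rx":0,"ry":0,"rz":0},
    {"dx":0,"dy":0,"dz":0,"rx":0,"ry":0,"rz":0},
    {"dx":0,"dy":0,"dz":0,"rx":0,"ry":0,"rz":0},
    {"dx":0,"dy":0,"dz":0,"rx":0,"ry":0,"rz":0},
    {"dx":0,"dy":0,"dz":0,"rx":0,"ry":0,"rz":0},
    {"dx":0,"dy":0,"dz":0,"rx":0,"ry":0,"rz":0},
    {"dx":0,"dy":0,"dz":0,"rx":0,"ry":0,"rz":0},
    {"dx":0,"dy":0,"dz":0,"rx":0,"ry":0,"rz":0},
  ],
  claw=0,
)

```text
t: 22.9
tcp_pos: [0.5835, 0.2001, 0.1662]
tool_rot: [-0.036, 0.999, 0.0, 0.0]
force: [-0.9, 0.8, 5.6]
finger_gap: 0.064
gripper_force: 60.8
```

>>> move_arm(
  targets=[
    {"dx":0,"dy":0,"dz":0.16,"rx":0,"ry":0,"rz":0},
    {"dx":0,"dy":0,"dz":0.16,"rx":0,"ry":0,"rz":0},
    {"dx":0,"dy":0,"dz":0.16,"rx":0,"ry":0,"rz":0},
    {"dx":0,"dy":0,"dz":0.16,"rx":0,"ry":0,"rz":0},
    {"dx":0,"dy":0,"dz":0,"rx":0,"ry":0,"rz":0},
    {"dx":0,"dy":0,"dz":0,"rx":0,"ry":0,"rz":0},
    {"dx":0,"dy":0,"dz":0,"rx":0,"ry":0,"rz":-0.2},
    {"dx":0,"dy":0,"dz":0,"rx":0,"ry":0,"rz":-0.2},
    {"dx":0,"dy":0,"dz":0,"rx":0,"ry":0,"rz":-0.2},
    {"dx":0,"dy":0,"dz":0,"rx":0,"ry":0,"rz":-0.2},
  ],
)

```text
t: 24.15
tcp_pos: [0.5831, 0.1999, 0.1816]
tool_rot: [0.174, 0.985, -0.0, -0.0]
force: [0.5, 0.7, -1.7]
finger_gap: 0.065
gripper_force: 60.0
```

Run:
```python
from station import cams,sensors
import cv2,numpy as np
s=cams.snapshot("side")[:,:,::-1]
cv2.imwrite("pics/g4.png",cv2.resize(s[115:195,225:315],None,fx=6,fy=6,interpolation=cv2.INTER_CUBIC))
```

```text
(no output)
```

View pics/g4.png

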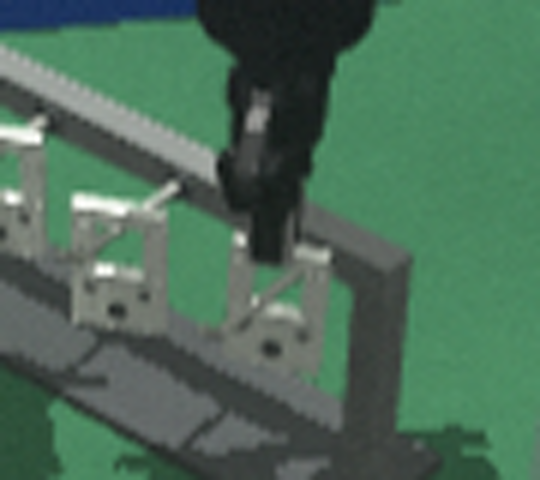

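>>> move_arm(
  targets=[
    {"dx":0,"dy":0,"dz":0,"rx":0,"ry":0,"rz":-0.2},
    {"dx":0,"dy":0,"dz":0,"rx":0,"ry":0,"rz":-0.2},
    {"dx":0,"dy":0,"dz":0,"rx":0,"ry":0,"rz":-0.2},
    {"dx":0,"dy":0,"dz":0,"rx":0,"ry":0,"rz":0},
    {"dx":-0.4,"dy":-0.41,"dz":0,"rx":0,"ry":0,"rz":0},
    {"dx":-0.4,"dy":-0.41,"dz":0,"rx":0,"ry":0,"rz":0},
    {"dx":-0.4,"dy":-0.41,"dz":0,"rx":0,"ry":0,"rz":0},
    {"dx":-0.4,"dy":-0.41,"dz":0,"rx":0,"ry":0,"rz":0},
    {"dx":-0.4,"dy":-0.41,"dz":0,"rx":0,"ry":0,"rz":0},
    {"dx":-0.4,"dy":-0.41,"dz":0,"rx":0,"ry":0,"rz":0},
  ],
)

```text
t: 25.45
tcp_pos: [0.5226, 0.1377, 0.1819]
tool_rot: [0.324, 0.946, 0.0, 0.0]
force: [-0.2, -0.2, -0.5]
finger_gap: 0.068
gripper_force: 60.0
```

>>> move_arm(
  targets=[
    {"dx":-0.1,"dy":0,"dz":0.8,"rx":0,"ry":0,"rz":0},
    {"dx":0.1,"dy":0,"dz":0.8,"rx":0,"ry":0,"rz":0},
    {"dx":0.695,"dy":-0.918,"dz":0,"rx":0,"ry":0,"rz":-0.198},
    {"dx":0.695,"dy":-0.918,"dz":0,"rx":0,"ry":0,"rz":-0.198},
    {"dx":0.695,"dy":-0.918,"dz":0,"rx":0,"ry":0,"rz":-0.198},
    {"dx":0.695,"dy":-0.918,"dz":0,"rx":0,"ry":0,"rz":-0.198},
    {"dx":0.695,"dy":-0.918,"dz":0,"rx":0,"ry":0,"rz":-0.198},
    {"dx":0.695,"dy":-0.918,"dz":0,"rx":0,"ry":0,"rz":-0.198},
    {"dx":0.695,"dy":-0.918,"dz":0,"rx":0,"ry":0,"rz":-0.198},
    {"dx":0.695,"dy":-0.918,"dz":0,"rx":0,"ry":0,"rz":-0.198},
  ],
)

```text
t: 26.7
tcp_pos: [0.6622, -0.0463, 0.2216]
tool_rot: [0.679, 0.734, -0.0, -0.0]
force: [-0.7, -0.3, -0.9]
finger_gap: 0.065
gripper_force: 60.0
```

>>> move_arm(
  targets=[
    {"dx":0,"dy":0,"dz":0,"rx":0,"ry":0,"rz":0},
    {"dx":0,"dy":0,"dz":-0.8,"rx":0,"ry":0,"rz":0},
    {"dx":0,"dy":0,"dz":-0.8,"rx":0,"ry":0,"rz":0},
    {"dx":0,"dy":0,"dz":-0.8,"rx":0,"ry":0,"rz":0},
    {"dx":0,"dy":0,"dz":-0.8,"rx":0,"ry":0,"rz":0},
    {"dx":0,"dy":0,"dz":-0.8,"rx":0,"ry":0,"rz":0},
    {"dx":0,"dy":0,"dz":-0.8,"rx":0,"ry":0,"rz":0},
    {"dx":0,"dy":0,"dz":-0.4,"rx":0,"ry":0,"rz":0},
    {"dx":0,"dy":0,"dz":-0.3,"rx":0,"ry":0,"rz":0},
    {"dx":0,"dy":0,"dz":-0.2,"rx":0,"ry":0,"rz":0},
  ],
)

```text
t: 27.95
tcp_pos: [0.6625, -0.0452, 0.0793]
tool_rot: [0.678, 0.735, 0.0, 0.0]
force: [-0.9, -0.4, -0.8]
finger_gap: 0.066
gripper_force: 59.9
```

>>> move_arm(
  targets=[
    {"dx":0,"dy":0,"dz":0,"rx":0,"ry":0,"rz":0},
    {"dx":0,"dy":0,"dz":0,"rx":0,"ry":0,"rz":0},
    {"dx":0,"dy":0,"dz":0,"rx":0,"ry":0,"rz":0},
    {"dx":0,"dy":0,"dz":0,"rx":0,"ry":0,"rz":0},
    {"dx":0,"dy":0,"dz":0.6,"rx":0,"ry":0,"rz":0},
    {"dx":0,"dy":0,"dz":1,"rx":0,"ry":0,"rz":0},
    {"dx":0,"dy":0,"dz":1,"rx":0,"ry":0,"rz":0},
    {"dx":0,"dy":0,"dz":1,"rx":0,"ry":0,"rz":0},
    {"dx":0,"dy":0,"dz":1,"rx":0,"ry":0,"rz":0},
    {"dx":0,"dy":0,"dz":1,"rx":0,"ry":0,"rz":0},
  ],
  claw=24,
)

```text
t: 29.2
tcp_pos: [0.6623, -0.0452, 0.2215]
tool_rot: [0.678, 0.735, 0.0, 0.001]
force: [0.0, 0.3, -0.7]
finger_gap: 0.244
gripper_force: 0.0
```

>>> move_arm(
  targets=[
    {"dx":-0.485,"dy":0.98,"dz":0,"rx":0,"ry":0,"rz":0.21},
    {"dx":-0.485,"dy":0.98,"dz":0,"rx":0,"ry":0,"rz":0.21},
    {"dx":-0.485,"dy":0.98,"dz":0,"rx":0,"ry":0,"rz":0.21},
    {"dx":-0.485,"dy":0.98,"dz":0,"rx":0,"ry":0,"rz":0.21},
    {"dx":-0.485,"dy":0.98,"dz":0,"rx":0,"ry":0,"rz":0.21},
    {"dx":-0.485,"dy":0.98,"dz":0,"rx":0,"ry":0,"rz":0.21},
    {"dx":-0.485,"dy":0.98,"dz":0,"rx":0,"ry":0,"rz":0.21},
    {"dx":-0.485,"dy":0.98,"dz":0,"rx":0,"ry":0,"rz":0.21},
    {"dx":-0.485,"dy":0.98,"dz":0,"rx":0,"ry":0,"rz":0.21},
    {"dx":-0.485,"dy":0.98,"dz":0,"rx":0,"ry":0,"rz":0.21},
  ],
)

```text
t: 30.45
tcp_pos: [0.5408, 0.2007, 0.2206]
tool_rot: [0.192, 0.981, 0.0, 0.001]
force: [0.3, 0.8, 0.1]
finger_gap: 0.241
gripper_force: 0.0
```

>>> move_arm(
  targets=[
    {"dx":-0.485,"dy":0.98,"dz":0,"rx":0,"ry":0,"rz":0.1},
    {"dx":-0.485,"dy":0.98,"dz":0,"rx":0,"ry":0,"rz":0.09},
    {"dx":0,"dy":0,"dz":0,"rx":0,"ry":0,"rz":0},
    {"dx":0,"dy":0,"dz":-0.4,"rx":0,"ry":0,"rz":0},
    {"dx":0,"dy":0,"dz":-0.4,"rx":0,"ry":0,"rz":0},
    {"dx":0,"dy":0,"dz":-0.4,"rx":0,"ry":0,"rz":0},
    {"dx":0,"dy":0,"dz":-0.4,"rx":0,"ry":0,"rz":0},
    {"dx":0,"dy":0,"dz":-0.3,"rx":0,"ry":0,"rz":0},
    {"dx":0,"dy":0,"dz":-0.2,"rx":0,"ry":0,"rz":0},
    {"dx":0,"dy":0,"dz":-0.12,"rx":0,"ry":0,"rz":0},
  ],
)

```text
t: 31.7
tcp_pos: [0.5168, 0.2489, 0.1635]
tool_rot: [0.145, 0.989, -0.0, -0.0]
force: [-0.7, 0.1, 0.5]
finger_gap: 0.241
gripper_force: 0.0
```

>>> move_arm(
  targets=[
    {"dx":0,"dy":0,"dz":0,"rx":0,"ry":0,"rz":0},
    {"dx":0,"dy":0,"dz":0,"rx":0,"ry":0,"rz":0},
    {"dx":0,"dy":0,"dz":0,"rx":0,"ry":0,"rz":0},
    {"dx":0,"dy":0,"dz":0,"rx":0,"ry":0,"rz":0},
    {"dx":0,"dy":0,"dz":0,"rx":0,"ry":0,"rz":0},
    {"dx":0,"dy":0,"dz":0,"rx":0,"ry":0,"rz":0},
    {"dx":0,"dy":0,"dz":0,"rx":0,"ry":0,"rz":0},
    {"dx":0,"dy":0,"dz":0,"rx":0,"ry":0,"rz":0},
    {"dx":0,"dy":0,"dz":0,"rx":0,"ry":0,"rz":0},
    {"dx":0,"dy":0,"dz":0,"rx":0,"ry":0,"rz":0},
  ],
  claw=0,
)

```text
t: 32.95
tcp_pos: [0.5168, 0.2489, 0.1638]
tool_rot: [0.145, 0.989, -0.0, 0.0]
force: [0.0, -0.4, -0.7]
finger_gap: 0.069
gripper_force: 62.0
```

>>> move_arm(
  targets=[
    {"dx":0,"dy":0,"dz":0.22,"rx":0,"ry":0,"rz":0},
    {"dx":0,"dy":0,"dz":0.22,"rx":0,"ry":0,"rz":0},
    {"dx":0,"dy":0,"dz":0.22,"rx":0,"ry":0,"rz":0},
    {"dx":0,"dy":0,"dz":0,"rx":0,"ry":0,"rz":-0.3},
    {"dx":0,"dy":0,"dz":0,"rx":0,"ry":0,"rz":-0.3},
    {"dx":0,"dy":0,"dz":0,"rx":0,"ry":0,"rz":-0.2},
    {"dx":0,"dy":0,"dz":0,"rx":0,"ry":0,"rz":0},
    {"dx":-0.3,"dy":-0.31,"dz":0,"rx":0,"ry":0,"rz":0},
    {"dx":-0.4,"dy":-0.41,"dz":0,"rx":0,"ry":0,"rz":0},
    {"dx":-0.4,"dy":-0.41,"dz":0,"rx":0,"ry":0,"rz":0},
  ],
)

```text
t: 34.2
tcp_pos: [0.488, 0.2197, 0.1803]
tool_rot: [0.347, 0.938, -0.0, -0.0]
force: [-1.1, -0.6, -0.1]
finger_gap: 0.066
gripper_force: 62.0
```

>>> move_arm(
  targets=[
    {"dx":-0.4,"dy":-0.41,"dz":0,"rx":0,"ry":0,"rz":0},
    {"dx":-0.4,"dy":-0.41,"dz":0,"rx":0,"ry":0,"rz":0},
    {"dx":-0.3,"dy":-0.31,"dz":0,"rx":0,"ry":0,"rz":0},
    {"dx":-0.1,"dy":-0.1,"dz":0.4,"rx":0,"ry":0,"rz":0},
    {"dx":0,"dy":0,"dz":0.8,"rx":0,"ry":0,"rz":0},
    {"dx":0,"dy":0,"dz":0.5,"rx":0,"ry":0,"rz":0},
    {"dx":0.5,"dy":-0.9,"dz":0,"rx":0,"ry":0,"rz":-0.15},
    {"dx":0.5,"dy":-0.9,"dz":0,"rx":0,"ry":0,"rz":-0.15},
    {"dx":0.5,"dy":-0.9,"dz":0,"rx":0,"ry":0,"rz":-0.15},
    {"dx":0.5,"dy":-0.9,"dz":0,"rx":0,"ry":0,"rz":-0.15},
  ],
)

```text
t: 35.45
tcp_pos: [0.51, 0.0993, 0.2233]
tool_rot: [0.491, 0.871, 0.0, 0.0]
force: [0.2, 0.3, -1.3]
finger_gap: 0.069
gripper_force: 62.0
```

>>> move_arm(
  targets=[
    {"dx":0.827,"dy":-0.983,"dz":0,"rx":0,"ry":0,"rz":-0.147},
    {"dx":0.827,"dy":-0.983,"dz":0,"rx":0,"ry":0,"rz":-0.147},
    {"dx":0.827,"dy":-0.983,"dz":0,"rx":0,"ry":0,"rz":-0.147},
    {"dx":0.827,"dy":-0.983,"dz":0,"rx":0,"ry":0,"rz":-0.147},
    {"dx":0.827,"dy":-0.983,"dz":0,"rx":0,"ry":0,"rz":-0.147},
    {"dx":0.827,"dy":-0.983,"dz":0,"rx":0,"ry":0,"rz":-0.147},
    {"dx":0,"dy":0,"dz":0,"rx":0,"ry":0,"rz":0},
    {"dx":0,"dy":0,"dz":-0.8,"rx":0,"ry":0,"rz":0},
    {"dx":0,"dy":0,"dz":-0.8,"rx":0,"ry":0,"rz":0},
    {"dx":0,"dy":0,"dz":-0.4,"rx":0,"ry":0,"rz":0},
  ],
)

```text
t: 36.7
tcp_pos: [0.6321, -0.0466, 0.1718]
tool_rot: [0.676, 0.737, -0.0, -0.001]
force: [-0.1, 0.7, 0.0]
finger_gap: 0.067
gripper_force: 62.0
```

>>> move_arm(
  targets=[
    {"dx":0,"dy":0,"dz":-0.6,"rx":0,"ry":0,"rz":0},
    {"dx":0,"dy":0,"dz":-0.6,"rx":0,"ry":0,"rz":0},
    {"dx":0,"dy":0,"dz":-0.6,"rx":0,"ry":0,"rz":0},
    {"dx":0,"dy":0,"dz":-0.6,"rx":0,"ry":0,"rz":0},
    {"dx":0,"dy":0,"dz":-0.6,"rx":0,"ry":0,"rz":0},
    {"dx":0,"dy":0,"dz":-0.4,"rx":0,"ry":0,"rz":0},
    {"dx":0,"dy":0,"dz":-0.3,"rx":0,"ry":0,"rz":0},
    {"dx":0,"dy":0,"dz":0,"rx":0,"ry":0,"rz":0},
    {"dx":0,"dy":0,"dz":0,"rx":0,"ry":0,"rz":0},
    {"dx":0,"dy":0,"dz":0,"rx":0,"ry":0,"rz":0},
  ],
)

```text
t: 37.95
tcp_pos: [0.6337, -0.0477, 0.0809]
tool_rot: [0.676, 0.737, 0.0, 0.001]
force: [-0.7, -0.1, -1.1]
finger_gap: 0.069
gripper_force: 62.0
```

>>> move_arm(
  targets=[
    {"dx":0,"dy":0,"dz":0,"rx":0,"ry":0,"rz":0},
    {"dx":0,"dy":0,"dz":0,"rx":0,"ry":0,"rz":0},
    {"dx":0,"dy":0,"dz":0,"rx":0,"ry":0,"rz":0},
    {"dx":0,"dy":0,"dz":0,"rx":0,"ry":0,"rz":0},
    {"dx":0,"dy":0,"dz":0.6,"rx":0,"ry":0,"rz":0},
    {"dx":0,"dy":0,"dz":1,"rx":0,"ry":0,"rz":0},
    {"dx":0,"dy":0,"dz":1,"rx":0,"ry":0,"rz":0},
    {"dx":0,"dy":0,"dz":1,"rx":0,"ry":0,"rz":0},
    {"dx":0,"dy":0,"dz":1,"rx":0,"ry":0,"rz":0},
    {"dx":0,"dy":0,"dz":1,"rx":0,"ry":0,"rz":0},
  ],
  claw=24,
)

```text
t: 39.2
tcp_pos: [0.6334, -0.0476, 0.2224]
tool_rot: [0.676, 0.737, 0.0, 0.001]
force: [-0.6, -0.6, -0.4]
finger_gap: 0.24
gripper_force: 0.0
```

>>> move_arm(
  targets=[
    {"dx":-0.46,"dy":0.95,"dz":0,"rx":0,"ry":0,"rz":0.15},
    {"dx":-0.46,"dy":0.95,"dz":0,"rx":0,"ry":0,"rz":0.15},
    {"dx":-0.46,"dy":0.95,"dz":0,"rx":0,"ry":0,"rz":0.15},
    {"dx":-0.46,"dy":0.95,"dz":0,"rx":0,"ry":0,"rz":0.15},
    {"dx":-0.46,"dy":0.95,"dz":0,"rx":0,"ry":0,"rz":0.15},
    {"dx":-0.46,"dy":0.95,"dz":0,"rx":0,"ry":0,"rz":0.15},
    {"dx":-0.46,"dy":0.95,"dz":0,"rx":0,"ry":0,"rz":0.15},
    {"dx":-0.46,"dy":0.95,"dz":0,"rx":0,"ry":0,"rz":0.15},
    {"dx":-0.46,"dy":0.95,"dz":0,"rx":0,"ry":0,"rz":0.15},
    {"dx":-0.46,"dy":0.95,"dz":0,"rx":0,"ry":0,"rz":0.15},
  ],
)

```text
t: 40.45
tcp_pos: [0.5181, 0.1907, 0.2215]
tool_rot: [0.342, 0.94, 0.0, 0.001]
force: [0.2, 0.1, -1.1]
finger_gap: 0.242
gripper_force: 0.0
```

Run:
```python
from station import cams
import cv2,numpy as np
s=cams.snapshot("side")[:,:,::-1];t=cams.snapshot("top")[:,:,::-1]
a=cv2.resize(s[205:305,245:345],None,fx=4,fy=4,interpolation=cv2.INTER_CUBIC);b=cv2.resize(t[145:245,255:355],None,fx=4,fy=4,interpolation=cv2.INTER_CUBIC)
cv2.imwrite("pics/g5.png",np.hstack([a,b]))
```

```text
(no output)
```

View pics/g5.png

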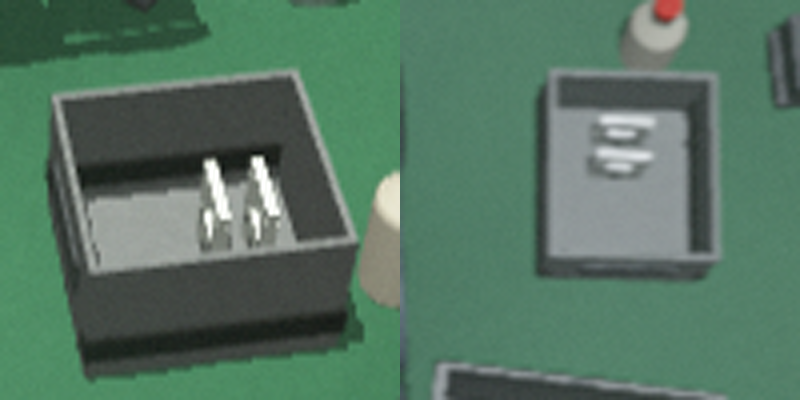

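>>> move_arm(
  targets=[
    {"dx":-0.448,"dy":0.954,"dz":0,"rx":0,"ry":0,"rz":0.144},
    {"dx":-0.448,"dy":0.954,"dz":0,"rx":0,"ry":0,"rz":0.144},
    {"dx":-0.448,"dy":0.954,"dz":0,"rx":0,"ry":0,"rz":0.144},
    {"dx":-0.448,"dy":0.954,"dz":0,"rx":0,"ry":0,"rz":0.144},
    {"dx":-0.448,"dy":0.954,"dz":0,"rx":0,"ry":0,"rz":0.144},
    {"dx":0,"dy":0,"dz":0,"rx":0,"ry":0,"rz":0},
    {"dx":0,"dy":0,"dz":-0.4,"rx":0,"ry":0,"rz":0},
    {"dx":0,"dy":0,"dz":-0.4,"rx":0,"ry":0,"rz":0},
    {"dx":0,"dy":0,"dz":-0.4,"rx":0,"ry":0,"rz":0},
    {"dx":0,"dy":0,"dz":-0.3,"rx":0,"ry":0,"rz":0},
  ],
)

```text
t: 41.8
tcp_pos: [0.4622, 0.3086, 0.1817]
tool_rot: [0.161, 0.987, -0.0, -0.001]
force: [-0.6, -1.0, 0.2]
finger_gap: 0.238
gripper_force: 0.0
```

>>> move_arm(
  targets=[
    {"dx":0,"dy":0,"dz":-0.3,"rx":0,"ry":0,"rz":0},
    {"dx":0,"dy":0,"dz":-0.25,"rx":0,"ry":0,"rz":0},
    {"dx":0,"dy":0,"dz":-0.2,"rx":0,"ry":0,"rz":0},
    {"dx":0,"dy":0,"dz":0,"rx":0,"ry":0,"rz":0},
    {"dx":0,"dy":0,"dz":0,"rx":0,"ry":0,"rz":0},
    {"dx":0,"dy":0,"dz":0,"rx":0,"ry":0,"rz":0},
    {"dx":0,"dy":0,"dz":0,"rx":0,"ry":0,"rz":0},
    {"dx":0,"dy":0,"dz":0,"rx":0,"ry":0,"rz":0},
    {"dx":0,"dy":0,"dz":0,"rx":0,"ry":0,"rz":0},
    {"dx":0,"dy":0,"dz":0,"rx":0,"ry":0,"rz":0},
  ],
)

```text
t: 43.05
tcp_pos: [0.4623, 0.3091, 0.1641]
tool_rot: [0.161, 0.987, -0.0, 0.0]
force: [-1.0, 0.2, -0.4]
finger_gap: 0.245
gripper_force: 0.0
```

>>> move_arm(
  targets=[
    {"dx":0,"dy":0,"dz":0,"rx":0,"ry":0,"rz":0},
    {"dx":0,"dy":0,"dz":0,"rx":0,"ry":0,"rz":0},
    {"dx":0,"dy":0,"dz":0,"rx":0,"ry":0,"rz":0},
    {"dx":0,"dy":0,"dz":0,"rx":0,"ry":0,"rz":0},
    {"dx":0,"dy":0,"dz":0,"rx":0,"ry":0,"rz":0},
    {"dx":0,"dy":0,"dz":0,"rx":0,"ry":0,"rz":0},
    {"dx":0,"dy":0,"dz":0.16,"rx":0,"ry":0,"rz":0},
    {"dx":0,"dy":0,"dz":0.16,"rx":0,"ry":0,"rz":0},
    {"dx":0,"dy":0,"dz":0.16,"rx":0,"ry":0,"rz":0},
    {"dx":0,"dy":0,"dz":0.16,"rx":0,"ry":0,"rz":0},
  ],
  claw=0,
)

```text
t: 44.3
tcp_pos: [0.4622, 0.3091, 0.1803]
tool_rot: [0.161, 0.987, -0.0, -0.0]
force: [-0.3, -0.2, -0.1]
finger_gap: 0.07
gripper_force: 61.3
```

>>> move_arm(
  targets=[
    {"dx":0,"dy":0,"dz":0,"rx":0,"ry":0,"rz":-0.3},
    {"dx":0,"dy":0,"dz":0,"rx":0,"ry":0,"rz":-0.3},
    {"dx":0,"dy":0,"dz":0,"rx":0,"ry":0,"rz":-0.2},
    {"dx":0,"dy":0,"dz":0,"rx":0,"ry":0,"rz":0},
    {"dx":-0.4,"dy":-0.41,"dz":0,"rx":0,"ry":0,"rz":0},
    {"dx":-0.4,"dy":-0.41,"dz":0,"rx":0,"ry":0,"rz":0},
    {"dx":-0.4,"dy":-0.41,"dz":0,"rx":0,"ry":0,"rz":0},
    {"dx":-0.4,"dy":-0.41,"dz":0,"rx":0,"ry":0,"rz":0},
    {"dx":-0.4,"dy":-0.41,"dz":0,"rx":0,"ry":0,"rz":0},
    {"dx":-0.4,"dy":-0.41,"dz":0,"rx":0,"ry":0,"rz":0},
  ],
)

```text
t: 45.55
tcp_pos: [0.4016, 0.2469, 0.1801]
tool_rot: [0.363, 0.932, 0.0, 0.0]
force: [0.7, -0.3, -1.3]
finger_gap: 0.066
gripper_force: 61.3
```

>>> move_arm(
  targets=[
    {"dx":0,"dy":0,"dz":0.8,"rx":0,"ry":0,"rz":0},
    {"dx":0,"dy":0,"dz":0.9,"rx":0,"ry":0,"rz":0},
    {"dx":0.58,"dy":-0.9,"dz":0,"rx":0,"ry":0,"rz":-0.12},
    {"dx":0.58,"dy":-0.9,"dz":0,"rx":0,"ry":0,"rz":-0.12},
    {"dx":0.58,"dy":-0.9,"dz":0,"rx":0,"ry":0,"rz":-0.12},
    {"dx":0.58,"dy":-0.9,"dz":0,"rx":0,"ry":0,"rz":-0.12},
    {"dx":0.58,"dy":-0.9,"dz":0,"rx":0,"ry":0,"rz":-0.12},
    {"dx":0.58,"dy":-0.9,"dz":0,"rx":0,"ry":0,"rz":-0.12},
    {"dx":0.58,"dy":-0.9,"dz":0,"rx":0,"ry":0,"rz":-0.12},
    {"dx":0.58,"dy":-0.9,"dz":0,"rx":0,"ry":0,"rz":-0.12},
  ],
)

```text
t: 46.8
tcp_pos: [0.5182, 0.0666, 0.2225]
tool_rot: [0.584, 0.812, -0.0, -0.0]
force: [0.3, -0.1, -0.7]
finger_gap: 0.067
gripper_force: 61.3
```

>>> move_arm(
  targets=[
    {"dx":0.704,"dy":-0.938,"dz":0,"rx":0,"ry":0,"rz":-0.091},
    {"dx":0.704,"dy":-0.938,"dz":0,"rx":0,"ry":0,"rz":-0.091},
    {"dx":0.704,"dy":-0.938,"dz":0,"rx":0,"ry":0,"rz":-0.091},
    {"dx":0.704,"dy":-0.938,"dz":0,"rx":0,"ry":0,"rz":-0.091},
    {"dx":0.704,"dy":-0.938,"dz":0,"rx":0,"ry":0,"rz":-0.091},
    {"dx":0,"dy":0,"dz":0,"rx":0,"ry":0,"rz":0},
    {"dx":0,"dy":0,"dz":-0.8,"rx":0,"ry":0,"rz":0},
    {"dx":0,"dy":0,"dz":-0.8,"rx":0,"ry":0,"rz":0},
    {"dx":0,"dy":0,"dz":-0.8,"rx":0,"ry":0,"rz":0},
    {"dx":0,"dy":0,"dz":-0.6,"rx":0,"ry":0,"rz":0},
  ],
)

```text
t: 48.05
tcp_pos: [0.605, -0.0488, 0.1466]
tool_rot: [0.675, 0.738, -0.0, -0.001]
force: [0.6, -1.0, -0.3]
finger_gap: 0.067
gripper_force: 61.3
```

>>> move_arm(
  targets=[
    {"dx":0,"dy":0,"dz":-0.6,"rx":0,"ry":0,"rz":0},
    {"dx":0,"dy":0,"dz":-0.6,"rx":0,"ry":0,"rz":0},
    {"dx":0,"dy":0,"dz":-0.6,"rx":0,"ry":0,"rz":0},
    {"dx":0,"dy":0,"dz":-0.5,"rx":0,"ry":0,"rz":0},
    {"dx":0,"dy":0,"dz":-0.4,"rx":0,"ry":0,"rz":0},
    {"dx":0,"dy":0,"dz":0,"rx":0,"ry":0,"rz":0},
    {"dx":0,"dy":0,"dz":0,"rx":0,"ry":0,"rz":0},
    {"dx":0,"dy":0,"dz":0,"rx":0,"ry":0,"rz":0},
    {"dx":0,"dy":0,"dz":0,"rx":0,"ry":0,"rz":0},
    {"dx":0,"dy":0,"dz":0,"rx":0,"ry":0,"rz":0},
  ],
)

```text
t: 49.3
tcp_pos: [0.6064, -0.0496, 0.0803]
tool_rot: [0.675, 0.738, 0.0, 0.0]
force: [0.3, -0.2, -0.2]
finger_gap: 0.064
gripper_force: 61.3
```

>>> move_arm(
  targets=[
    {"dx":0,"dy":0,"dz":0,"rx":0,"ry":0,"rz":0},
    {"dx":0,"dy":0,"dz":0,"rx":0,"ry":0,"rz":0},
    {"dx":0,"dy":0,"dz":0,"rx":0,"ry":0,"rz":0},
    {"dx":0,"dy":0,"dz":0,"rx":0,"ry":0,"rz":0},
    {"dx":0,"dy":0,"dz":0.6,"rx":0,"ry":0,"rz":0},
    {"dx":0,"dy":0,"dz":1,"rx":0,"ry":0,"rz":0},
    {"dx":0,"dy":0,"dz":1,"rx":0,"ry":0,"rz":0},
    {"dx":0,"dy":0,"dz":1,"rx":0,"ry":0,"rz":0},
    {"dx":0,"dy":0,"dz":1,"rx":0,"ry":0,"rz":0},
    {"dx":0,"dy":0,"dz":1,"rx":0,"ry":0,"rz":0},
  ],
  claw=24,
)

```text
t: 50.55
tcp_pos: [0.6063, -0.0496, 0.2221]
tool_rot: [0.675, 0.738, 0.0, 0.001]
force: [-0.5, 0.4, -0.0]
finger_gap: 0.24
gripper_force: 0.0
```

>>> move_arm(
  targets=[
    {"dx":-0.484,"dy":0.984,"dz":0,"rx":0,"ry":0,"rz":0.125},
    {"dx":-0.484,"dy":0.984,"dz":0,"rx":0,"ry":0,"rz":0.125},
    {"dx":-0.484,"dy":0.984,"dz":0,"rx":0,"ry":0,"rz":0.125},
    {"dx":-0.484,"dy":0.984,"dz":0,"rx":0,"ry":0,"rz":0.125},
    {"dx":-0.484,"dy":0.984,"dz":0,"rx":0,"ry":0,"rz":0.125},
    {"dx":-0.484,"dy":0.984,"dz":0,"rx":0,"ry":0,"rz":0.125},
    {"dx":-0.484,"dy":0.984,"dz":0,"rx":0,"ry":0,"rz":0.125},
    {"dx":-0.484,"dy":0.984,"dz":0,"rx":0,"ry":0,"rz":0.125},
    {"dx":-0.484,"dy":0.984,"dz":0,"rx":0,"ry":0,"rz":0.125},
    {"dx":-0.484,"dy":0.984,"dz":0,"rx":0,"ry":0,"rz":0.125},
  ],
)

```text
t: 51.8
tcp_pos: [0.4821, 0.1983, 0.2189]
tool_rot: [0.4, 0.917, -0.001, -0.002]
force: [0.9, -0.2, -0.2]
finger_gap: 0.238
gripper_force: 0.0
```

>>> move_arm(
  targets=[
    {"dx":-0.484,"dy":0.984,"dz":0,"rx":0,"ry":0,"rz":0.125},
    {"dx":-0.484,"dy":0.984,"dz":0,"rx":0,"ry":0,"rz":0.125},
    {"dx":-0.484,"dy":0.984,"dz":0,"rx":0,"ry":0,"rz":0.125},
    {"dx":-0.484,"dy":0.984,"dz":0,"rx":0,"ry":0,"rz":0.125},
    {"dx":-0.484,"dy":0.984,"dz":0,"rx":0,"ry":0,"rz":0.125},
    {"dx":-0.484,"dy":0.984,"dz":0,"rx":0,"ry":0,"rz":0.125},
    {"dx":-0.484,"dy":0.984,"dz":0,"rx":0,"ry":0,"rz":0.125},
    {"dx":0,"dy":0,"dz":0,"rx":0,"ry":0,"rz":0},
    {"dx":0,"dy":0,"dz":0,"rx":0,"ry":0,"rz":0},
    {"dx":0,"dy":0,"dz":0,"rx":0,"ry":0,"rz":0},
  ],
)

```text
t: 53.05
tcp_pos: [0.4003, 0.3679, 0.2198]
tool_rot: [0.184, 0.983, -0.0, -0.0]
force: [-0.7, -0.8, -0.1]
finger_gap: 0.242
gripper_force: 0.0
```

Descend .0545 m (2.18 units), grip and lift.

>>> move_arm(
  targets=[
    {"dx":0.02,"dy":0.02,"dz":-0.4,"rx":0,"ry":0,"rz":0},
    {"dx":0,"dy":0,"dz":-0.4,"rx":0,"ry":0,"rz":0},
    {"dx":0,"dy":0,"dz":-0.4,"rx":0,"ry":0,"rz":0},
    {"dx":0,"dy":0,"dz":-0.3,"rx":0,"ry":0,"rz":0},
    {"dx":0,"dy":0,"dz":-0.3,"rx":0,"ry":0,"rz":0},
    {"dx":0,"dy":0,"dz":-0.2,"rx":0,"ry":0,"rz":0},
    {"dx":0,"dy":0,"dz":-0.18,"rx":0,"ry":0,"rz":0},
    {"dx":0,"dy":0,"dz":0,"rx":0,"ry":0,"rz":0},
    {"dx":0,"dy":0,"dz":0,"rx":0,"ry":0,"rz":0},
    {"dx":0,"dy":0,"dz":0,"rx":0,"ry":0,"rz":0},
  ],
)

```text
t: 54.3
tcp_pos: [0.4013, 0.3692, 0.1658]
tool_rot: [0.184, 0.983, 0.0, 0.0]
force: [-0.2, -0.6, 1.1]
finger_gap: 0.241
gripper_force: 0.0
```

>>> move_arm(
  targets=[
    {"dx":0,"dy":0,"dz":0,"rx":0,"ry":0,"rz":0},
    {"dx":0,"dy":0,"dz":0,"rx":0,"ry":0,"rz":0},
    {"dx":0,"dy":0,"dz":0,"rx":0,"ry":0,"rz":0},
    {"dx":0,"dy":0,"dz":0,"rx":0,"ry":0,"rz":0},
    {"dx":0,"dy":0,"dz":0,"rx":0,"ry":0,"rz":0},
    {"dx":0,"dy":0,"dz":0,"rx":0,"ry":0,"rz":0},
    {"dx":0,"dy":0,"dz":0.16,"rx":0,"ry":0,"rz":0},
    {"dx":0,"dy":0,"dz":0.16,"rx":0,"ry":0,"rz":0},
    {"dx":0,"dy":0,"dz":0.16,"rx":0,"ry":0,"rz":0},
    {"dx":0,"dy":0,"dz":0.16,"rx":0,"ry":0,"rz":0},
  ],
  claw=0,
)

```text
t: 55.55
tcp_pos: [0.4009, 0.369, 0.1817]
tool_rot: [0.184, 0.983, -0.0, -0.0]
force: [0.5, -0.6, -2.3]
finger_gap: 0.065
gripper_force: 60.1
```

>>> move_arm(
  targets=[
    {"dx":0,"dy":0,"dz":0,"rx":0,"ry":0,"rz":-0.3},
    {"dx":0,"dy":0,"dz":0,"rx":0,"ry":0,"rz":-0.3},
    {"dx":0,"dy":0,"dz":0,"rx":0,"ry":0,"rz":-0.15},
    {"dx":0,"dy":0,"dz":0,"rx":0,"ry":0,"rz":0},
    {"dx":-0.4,"dy":-0.41,"dz":0,"rx":0,"ry":0,"rz":0},
    {"dx":-0.4,"dy":-0.41,"dz":0,"rx":0,"ry":0,"rz":0},
    {"dx":-0.4,"dy":-0.41,"dz":0,"rx":0,"ry":0,"rz":0},
    {"dx":-0.4,"dy":-0.41,"dz":0,"rx":0,"ry":0,"rz":0},
    {"dx":-0.4,"dy":-0.41,"dz":0,"rx":0,"ry":0,"rz":0},
    {"dx":-0.4,"dy":-0.41,"dz":0,"rx":0,"ry":0,"rz":0},
  ],
)

```text
t: 56.8
tcp_pos: [0.3404, 0.3069, 0.1816]
tool_rot: [0.372, 0.928, 0.0, 0.0]
force: [1.0, -0.2, -1.5]
finger_gap: 0.066
gripper_force: 60.2
```

>>> move_arm(
  targets=[
    {"dx":0,"dy":0,"dz":0.8,"rx":0,"ry":0,"rz":0},
    {"dx":0,"dy":0,"dz":0.85,"rx":0,"ry":0,"rz":0},
    {"dx":0.634,"dy":-0.96,"dz":0,"rx":0,"ry":0,"rz":-0.092},
    {"dx":0.634,"dy":-0.96,"dz":0,"rx":0,"ry":0,"rz":-0.092},
    {"dx":0.634,"dy":-0.96,"dz":0,"rx":0,"ry":0,"rz":-0.092},
    {"dx":0.634,"dy":-0.96,"dz":0,"rx":0,"ry":0,"rz":-0.092},
    {"dx":0.634,"dy":-0.96,"dz":0,"rx":0,"ry":0,"rz":-0.092},
    {"dx":0.634,"dy":-0.96,"dz":0,"rx":0,"ry":0,"rz":-0.092},
    {"dx":0.634,"dy":-0.96,"dz":0,"rx":0,"ry":0,"rz":-0.092},
    {"dx":0.634,"dy":-0.96,"dz":0,"rx":0,"ry":0,"rz":-0.092},
  ],
)

```text
t: 58.05
tcp_pos: [0.4679, 0.1146, 0.2228]
tool_rot: [0.544, 0.839, 0.0, -0.0]
force: [0.6, 0.5, -0.9]
finger_gap: 0.067
gripper_force: 60.1
```

>>> move_arm(
  targets=[
    {"dx":0.634,"dy":-0.96,"dz":0,"rx":0,"ry":0,"rz":-0.092},
    {"dx":0.634,"dy":-0.96,"dz":0,"rx":0,"ry":0,"rz":-0.092},
    {"dx":0.634,"dy":-0.96,"dz":0,"rx":0,"ry":0,"rz":-0.092},
    {"dx":0.634,"dy":-0.96,"dz":0,"rx":0,"ry":0,"rz":-0.092},
    {"dx":0.634,"dy":-0.96,"dz":0,"rx":0,"ry":0,"rz":-0.092},
    {"dx":0.634,"dy":-0.96,"dz":0,"rx":0,"ry":0,"rz":-0.092},
    {"dx":0.634,"dy":-0.96,"dz":0,"rx":0,"ry":0,"rz":-0.092},
    {"dx":0,"dy":0,"dz":0,"rx":0,"ry":0,"rz":0},
    {"dx":0,"dy":0,"dz":0,"rx":0,"ry":0,"rz":0},
    {"dx":0,"dy":0,"dz":0,"rx":0,"ry":0,"rz":0},
  ],
)

```text
t: 59.3
tcp_pos: [0.5779, -0.0514, 0.2227]
tool_rot: [0.676, 0.737, -0.0, -0.001]
force: [-0.5, -0.2, -1.4]
finger_gap: 0.064
gripper_force: 60.2
```

>>> move_arm(
  targets=[
    {"dx":0,"dy":0,"dz":-0.6,"rx":0,"ry":0,"rz":0},
    {"dx":0,"dy":0,"dz":-0.7,"rx":0,"ry":0,"rz":0},
    {"dx":0,"dy":0,"dz":-0.7,"rx":0,"ry":0,"rz":0},
    {"dx":0,"dy":0,"dz":-0.7,"rx":0,"ry":0,"rz":0},
    {"dx":0,"dy":0,"dz":-0.7,"rx":0,"ry":0,"rz":0},
    {"dx":0,"dy":0,"dz":-0.7,"rx":0,"ry":0,"rz":0},
    {"dx":0,"dy":0,"dz":-0.7,"rx":0,"ry":0,"rz":0},
    {"dx":0,"dy":0,"dz":-0.5,"rx":0,"ry":0,"rz":0},
    {"dx":0,"dy":0,"dz":-0.4,"rx":0,"ry":0,"rz":0},
    {"dx":0,"dy":0,"dz":0,"rx":0,"ry":0,"rz":0},
  ],
)

```text
t: 60.55
tcp_pos: [0.5784, -0.0523, 0.0795]
tool_rot: [0.676, 0.737, -0.0, -0.001]
force: [-0.5, -0.9, -1.1]
finger_gap: 0.062
gripper_force: 60.1
```

>>> move_arm(
  targets=[
    {"dx":0,"dy":0,"dz":0,"rx":0,"ry":0,"rz":0},
    {"dx":0,"dy":0,"dz":0,"rx":0,"ry":0,"rz":0},
    {"dx":0,"dy":0,"dz":0,"rx":0,"ry":0,"rz":0},
    {"dx":0,"dy":0,"dz":0,"rx":0,"ry":0,"rz":0},
    {"dx":0,"dy":0,"dz":0.6,"rx":0,"ry":0,"rz":0},
    {"dx":0,"dy":0,"dz":1,"rx":0,"ry":0,"rz":0},
    {"dx":0,"dy":0,"dz":1,"rx":0,"ry":0,"rz":0},
    {"dx":0,"dy":0,"dz":1,"rx":0,"ry":0,"rz":0},
    {"dx":0,"dy":0,"dz":1,"rx":0,"ry":0,"rz":0},
    {"dx":0,"dy":0,"dz":1,"rx":0,"ry":0,"rz":0},
  ],
  claw=22,
)

```text
t: 61.8
tcp_pos: [0.5789, -0.0524, 0.2223]
tool_rot: [0.676, 0.737, 0.0, 0.001]
force: [0.2, 0.4, 0.9]
finger_gap: 0.221
gripper_force: 0.0
```

>>> move_arm(
  targets=[
    {"dx":-0.5,"dy":0.9,"dz":0,"rx":0,"ry":0,"rz":0},
    {"dx":-0.5,"dy":0.9,"dz":0,"rx":0,"ry":0,"rz":0},
    {"dx":-0.5,"dy":0.9,"dz":0,"rx":0,"ry":0,"rz":0},
    {"dx":-0.5,"dy":0.9,"dz":0,"rx":0,"ry":0,"rz":0},
    {"dx":-0.5,"dy":0.9,"dz":0,"rx":0,"ry":0,"rz":0},
    {"dx":-0.5,"dy":0.9,"dz":0,"rx":0,"ry":0,"rz":0},
    {"dx":-0.5,"dy":0.9,"dz":0,"rx":0,"ry":0,"rz":0},
    {"dx":0,"dy":0.9,"dz":0,"rx":0,"ry":0,"rz":0},
    {"dx":0,"dy":0.9,"dz":0,"rx":0,"ry":0,"rz":0},
    {"dx":0,"dy":0,"dz":0,"rx":0,"ry":0,"rz":0},
  ],
  claw=60,
)

```text
t: 63.05
tcp_pos: [0.4895, 0.1522, 0.2195]
tool_rot: [0.675, 0.738, -0.001, -0.001]
force: [-0.5, -0.4, 0.1]
finger_gap: 0.601
gripper_force: 0.0
```

Run:
```python
from station import cams
import cv2,numpy as np
s=cams.snapshot("side")[:,:,::-1];t=cams.snapshot("top")[:,:,::-1]
cv2.imwrite("pics/s6.png",s)
b=t[140:290,255:405]; b=cv2.resize(b,None,fx=4,fy=4,interpolation=cv2.INTER_CUBIC)
cv2.imwrite("pics/g6.png",b);cv2.imwrite("pics/t6.png",t)
```

View pics/g6.png

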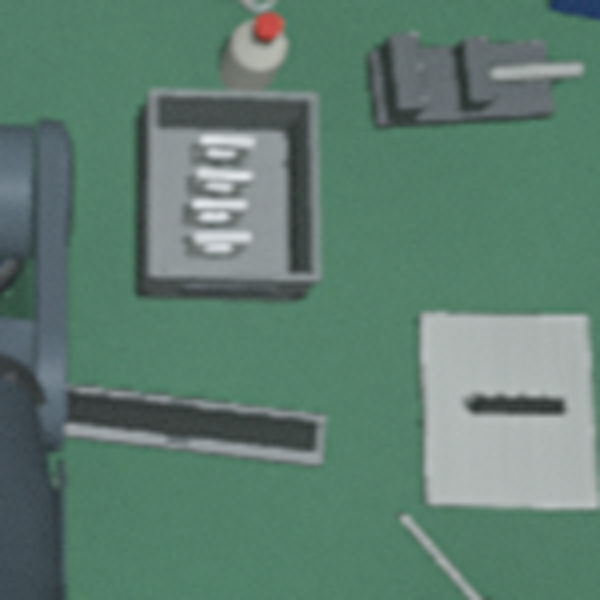

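Run:
```python
from h import *
np.set_printoptions(precision=4,suppress=True)
T=lambda p:uncrop(p,4,(255,140))
def f2(L,z,px,v0):
    r=least_squares(lambda u:(proj("top",place([u[0],u[1],z,u[2]],L))-px).ravel(),v0);return r.x,np.sqrt(np.mean(r.fun**2))
L=[(.083,.073,0),(.083,-.073,0),(-.083,-.073,0),(-.083,.073,0)]
print("lid now",f2(L,.013,T([(421,314),(588,316),(597,507),(428,504)]),[.5,-.35,0]))
print("lid0 top-only",f2(L,.110,uncrop([(582,124),(758,127),(763,319),(579,319)],4,(145,130)),[.6,-.05,0]))
R=[(.08,.07,0),(.08,-.07,0),(-.08,-.07,0),(-.08,.07,0)]
print("tub",f2(R,.105,T([(149,92),(317,95),(319,277),(139,279)]),[.6,-.05,0]))
print("handle now",f2([(0,.038,0),(0,-.038,0)],.049,T([(469,401),(565,403)]),[.5,-.35,0]))
```

```text
lid now (array([ 0.4716, -0.3165,  0.0846]), np.float64(0.2612799524169093))
lid0 top-only (array([ 0.6224, -0.0501,  0.0878]), np.float64(0.42768180910099773))
tub (array([ 0.6207, -0.0513,  0.0752]), np.float64(0.8552253075977223))
handle now (array([ 0.4733, -0.3121,  0.0813]), np.float64(0.5044808047518529))
```

>>> move_arm(
  targets=[
    {"dx":-0.042,"dy":-0.988,"dz":0,"rx":0,"ry":0,"rz":0},
    {"dx":-0.042,"dy":-0.988,"dz":0,"rx":0,"ry":0,"rz":0},
    {"dx":-0.042,"dy":-0.988,"dz":0,"rx":0,"ry":0,"rz":0},
    {"dx":-0.042,"dy":-0.988,"dz":0,"rx":0,"ry":0,"rz":0},
    {"dx":-0.042,"dy":-0.988,"dz":0,"rx":0,"ry":0,"rz":0},
    {"dx":-0.042,"dy":-0.988,"dz":0,"rx":0,"ry":0,"rz":0},
    {"dx":-0.042,"dy":-0.988,"dz":0,"rx":0,"ry":0,"rz":0},
    {"dx":-0.042,"dy":-0.988,"dz":0,"rx":0,"ry":0,"rz":0},
    {"dx":-0.042,"dy":-0.988,"dz":0,"rx":0,"ry":0,"rz":0},
    {"dx":-0.042,"dy":-0.988,"dz":0,"rx":0,"ry":0,"rz":0},
  ],
  newtons=100,
)

```text
t: 64.4
tcp_pos: [0.4801, -0.0982, 0.2201]
tool_rot: [0.677, 0.736, -0.0, -0.0]
force: [1.0, 0.1, 0.5]
finger_gap: 0.597
gripper_force: 0.0
```

>>> move_arm(
  targets=[
    {"dx":-0.042,"dy":-0.988,"dz":0,"rx":0,"ry":0,"rz":0},
    {"dx":-0.042,"dy":-0.988,"dz":0,"rx":0,"ry":0,"rz":0},
    {"dx":-0.042,"dy":-0.988,"dz":0,"rx":0,"ry":0,"rz":0},
    {"dx":-0.042,"dy":-0.988,"dz":0,"rx":0,"ry":0,"rz":0},
    {"dx":-0.042,"dy":-0.988,"dz":0,"rx":0,"ry":0,"rz":0},
    {"dx":-0.042,"dy":-0.988,"dz":0,"rx":0,"ry":0,"rz":0},
    {"dx":-0.042,"dy":-0.988,"dz":0,"rx":0,"ry":0,"rz":0},
    {"dx":-0.042,"dy":-0.988,"dz":0,"rx":0,"ry":0,"rz":0},
    {"dx":-0.042,"dy":-0.9,"dz":0,"rx":0,"ry":0,"rz":0},
    {"dx":0,"dy":0,"dz":0,"rx":0,"ry":0,"rz":0},
  ],
)

```text
t: 65.65
tcp_pos: [0.4714, -0.319, 0.2202]
tool_rot: [0.677, 0.736, -0.0, 0.0]
force: [0.5, 0.8, 0.3]
finger_gap: 0.602
gripper_force: 0.0
```

>>> move_arm(
  targets=[
    {"dx":-0.08,"dy":0.1,"dz":-0.9,"rx":0,"ry":0,"rz":0},
    {"dx":0,"dy":0,"dz":-0.9,"rx":0,"ry":0,"rz":0},
    {"dx":0,"dy":0,"dz":-0.9,"rx":0,"ry":0,"rz":0},
    {"dx":0,"dy":0,"dz":-0.9,"rx":0,"ry":0,"rz":0},
    {"dx":0,"dy":0,"dz":-0.9,"rx":0,"ry":0,"rz":0},
    {"dx":0,"dy":0,"dz":-0.9,"rx":0,"ry":0,"rz":0},
    {"dx":0,"dy":0,"dz":-0.9,"rx":0,"ry":0,"rz":0},
    {"dx":0,"dy":0,"dz":-0.8,"rx":0,"ry":0,"rz":0},
    {"dx":0,"dy":0,"dz":-0.5,"rx":0,"ry":0,"rz":0},
    {"dx":0,"dy":0,"dz":-0.2,"rx":0,"ry":0,"rz":0},
  ],
)

```text
t: 66.9
tcp_pos: [0.4693, -0.3138, 0.0248]
tool_rot: [0.676, 0.737, 0.0, -0.001]
force: [0.5, 0.1, 0.1]
finger_gap: 0.595
gripper_force: 0.0
```

>>> move_arm(
  targets=[
    {"dx":0,"dy":0,"dz":0,"rx":0,"ry":0,"rz":0},
    {"dx":0,"dy":0,"dz":0,"rx":0,"ry":0,"rz":0},
    {"dx":0,"dy":0,"dz":0,"rx":0,"ry":0,"rz":0},
    {"dx":0,"dy":0,"dz":0,"rx":0,"ry":0,"rz":0},
    {"dx":0,"dy":0,"dz":0,"rx":0,"ry":0,"rz":0},
    {"dx":0,"dy":0,"dz":0,"rx":0,"ry":0,"rz":0},
    {"dx":0,"dy":0,"dz":0,"rx":0,"ry":0,"rz":0},
    {"dx":0,"dy":0,"dz":0.3,"rx":0,"ry":0,"rz":0},
    {"dx":0,"dy":0,"dz":0.3,"rx":0,"ry":0,"rz":0},
    {"dx":0,"dy":0,"dz":0.4,"rx":0,"ry":0,"rz":0},
  ],
  claw=0,
)

```text
t: 68.15
tcp_pos: [0.4691, -0.3142, 0.0505]
tool_rot: [0.676, 0.737, 0.0, -0.001]
force: [-0.1, 0.7, -3.6]
finger_gap: 0.144
gripper_force: 97.7
```

>>> move_arm(
  targets=[
    {"dx":0,"dy":0,"dz":0.92,"rx":0,"ry":0,"rz":0},
    {"dx":0,"dy":0,"dz":0.92,"rx":0,"ry":0,"rz":0},
    {"dx":0,"dy":0,"dz":0.92,"rx":0,"ry":0,"rz":0},
    {"dx":0,"dy":0,"dz":0.92,"rx":0,"ry":0,"rz":0},
    {"dx":0,"dy":0,"dz":0.92,"rx":0,"ry":0,"rz":0},
    {"dx":0.55,"dy":0.964,"dz":0,"rx":0,"ry":0,"rz":0},
    {"dx":0.55,"dy":0.964,"dz":0,"rx":0,"ry":0,"rz":0},
    {"dx":0.55,"dy":0.964,"dz":0,"rx":0,"ry":0,"rz":0},
    {"dx":0.55,"dy":0.964,"dz":0,"rx":0,"ry":0,"rz":0},
    {"dx":0.55,"dy":0.964,"dz":0,"rx":0,"ry":0,"rz":0},
  ],
)

```text
t: 69.4
tcp_pos: [0.5382, -0.193, 0.1656]
tool_rot: [0.676, 0.737, -0.0, -0.0]
force: [0.1, -0.8, -3.7]
finger_gap: 0.14
gripper_force: 97.8
```

>>> move_arm(
  targets=[
    {"dx":0.55,"dy":0.964,"dz":0,"rx":0,"ry":0,"rz":0},
    {"dx":0.55,"dy":0.964,"dz":0,"rx":0,"ry":0,"rz":0},
    {"dx":0.55,"dy":0.964,"dz":0,"rx":0,"ry":0,"rz":0},
    {"dx":0.55,"dy":0.964,"dz":0,"rx":0,"ry":0,"rz":0},
    {"dx":0.55,"dy":0.964,"dz":0,"rx":0,"ry":0,"rz":0},
    {"dx":0.55,"dy":0.964,"dz":0,"rx":0,"ry":0,"rz":0},
    {"dx":0,"dy":0,"dz":0,"rx":0,"ry":0,"rz":0},
    {"dx":0,"dy":0,"dz":0,"rx":0,"ry":0,"rz":0},
    {"dx":0,"dy":0,"dz":0,"rx":0,"ry":0,"rz":0},
    {"dx":0,"dy":0,"dz":0,"rx":0,"ry":0,"rz":0},
  ],
)

```text
t: 70.65
tcp_pos: [0.6203, -0.0502, 0.1653]
tool_rot: [0.677, 0.736, -0.0, -0.0]
force: [-0.1, -1.0, -3.3]
finger_gap: 0.145
gripper_force: 97.9
```

>>> move_arm(
  targets=[
    {"dx":-0.02,"dy":0.04,"dz":-0.3,"rx":0,"ry":0,"rz":0},
    {"dx":0,"dy":0,"dz":-0.3,"rx":0,"ry":0,"rz":0},
    {"dx":0,"dy":0,"dz":-0.25,"rx":0,"ry":0,"rz":0},
    {"dx":0,"dy":0,"dz":-0.2,"rx":0,"ry":0,"rz":0},
    {"dx":0,"dy":0,"dz":-0.2,"rx":0,"ry":0,"rz":0},
    {"dx":0,"dy":0,"dz":-0.2,"rx":0,"ry":0,"rz":0},
    {"dx":0,"dy":0,"dz":-0.1,"rx":0,"ry":0,"rz":0},
    {"dx":0,"dy":0,"dz":-0.1,"rx":0,"ry":0,"rz":0},
    {"dx":0,"dy":0,"dz":-0.05,"rx":0,"ry":0,"rz":0},
    {"dx":0,"dy":0,"dz":0,"rx":0,"ry":0,"rz":0},
  ],
)

```text
t: 71.9
tcp_pos: [0.6202, -0.0484, 0.1233]
tool_rot: [0.676, 0.737, 0.0, 0.0]
force: [-0.3, 0.4, -0.2]
finger_gap: 0.138
gripper_force: 98.4
```

>>> move_arm(
  targets=[
    {"dx":0,"dy":0,"dz":-0.06,"rx":0,"ry":0,"rz":0},
    {"dx":0,"dy":0,"dz":0,"rx":0,"ry":0,"rz":0},
    {"dx":0,"dy":0,"dz":0,"rx":0,"ry":0,"rz":0},
    {"dx":0,"dy":0,"dz":0,"rx":0,"ry":0,"rz":0},
    {"dx":0,"dy":0,"dz":0,"rx":0,"ry":0,"rz":0},
    {"dx":0,"dy":0,"dz":0,"rx":0,"ry":0,"rz":0},
    {"dx":0,"dy":0,"dz":0,"rx":0,"ry":0,"rz":0},
    {"dx":0,"dy":0,"dz":0,"rx":0,"ry":0,"rz":0},
    {"dx":0,"dy":0,"dz":0,"rx":0,"ry":0,"rz":0},
    {"dx":0,"dy":0,"dz":0,"rx":0,"ry":0,"rz":0},
  ],
)

```text
t: 73.15
tcp_pos: [0.6202, -0.0484, 0.1233]
tool_rot: [0.676, 0.737, 0.0, 0.0]
force: [-3.7, -0.3, 8.6]
finger_gap: 0.14
gripper_force: 99.5
```

>>> move_arm(
  targets=[
    {"dx":0,"dy":0,"dz":0,"rx":0,"ry":0,"rz":0},
    {"dx":0,"dy":0,"dz":0,"rx":0,"ry":0,"rz":0},
    {"dx":0,"dy":0,"dz":0,"rx":0,"ry":0,"rz":0},
    {"dx":0,"dy":0,"dz":0,"rx":0,"ry":0,"rz":0},
    {"dx":0,"dy":0,"dz":0,"rx":0,"ry":0,"rz":0},
    {"dx":0,"dy":0,"dz":0.5,"rx":0,"ry":0,"rz":0},
    {"dx":0,"dy":0,"dz":1,"rx":0,"ry":0,"rz":0},
    {"dx":0,"dy":0,"dz":1,"rx":0,"ry":0,"rz":0},
    {"dx":0,"dy":0,"dz":1,"rx":0,"ry":0,"rz":0},
    {"dx":0,"dy":0,"dz":0.5,"rx":0,"ry":0,"rz":0},
  ],
  claw=60,
)

```text
t: 74.4
tcp_pos: [0.6211, -0.0486, 0.2238]
tool_rot: [0.676, 0.737, 0.001, 0.002]
force: [0.2, 0.5, -0.1]
finger_gap: 0.6
gripper_force: 0.0
```

>>> move_arm(
  targets=[
    {"dx":-0.97,"dy":0.075,"dz":0,"rx":0,"ry":0,"rz":0},
    {"dx":-0.97,"dy":0.075,"dz":0,"rx":0,"ry":0,"rz":0},
    {"dx":-0.97,"dy":0.075,"dz":0,"rx":0,"ry":0,"rz":0},
    {"dx":-0.97,"dy":0.075,"dz":0,"rx":0,"ry":0,"rz":0},
    {"dx":-0.97,"dy":0.075,"dz":0,"rx":0,"ry":0,"rz":0},
    {"dx":-0.97,"dy":0.075,"dz":0,"rx":0,"ry":0,"rz":0},
    {"dx":-0.97,"dy":0.075,"dz":0,"rx":0,"ry":0,"rz":0},
    {"dx":-0.97,"dy":0.075,"dz":0,"rx":0,"ry":0,"rz":0},
    {"dx":0,"dy":0,"dz":-1,"rx":0,"ry":0,"rz":0},
    {"dx":0,"dy":0,"dz":-1,"rx":0,"ry":0,"rz":0},
  ],
  claw=0,
)

```text
t: 75.65
tcp_pos: [0.4262, -0.0335, 0.1714]
tool_rot: [0.676, 0.737, 0.0, 0.001]
force: [-0.1, 0.4, 0.4]
finger_gap: -0.003
gripper_force: 0.0
```

Run:
```python
from station import cams
import cv2,numpy as np
s=cams.snapshot("side")[:,:,::-1];t=cams.snapshot("top")[:,:,::-1]
a=cv2.resize(s[210:310,190:350],None,fx=5,fy=5,interpolation=cv2.INTER_CUBIC)[:,:800]
cv2.imwrite("pics/g7.png",a);cv2.imwrite("pics/t7.png",cv2.resize(t[140:260,240:360],None,fx=5,fy=5,interpolation=cv2.INTER_CUBIC))
```

```text
(no output)
```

View pics/g7.png

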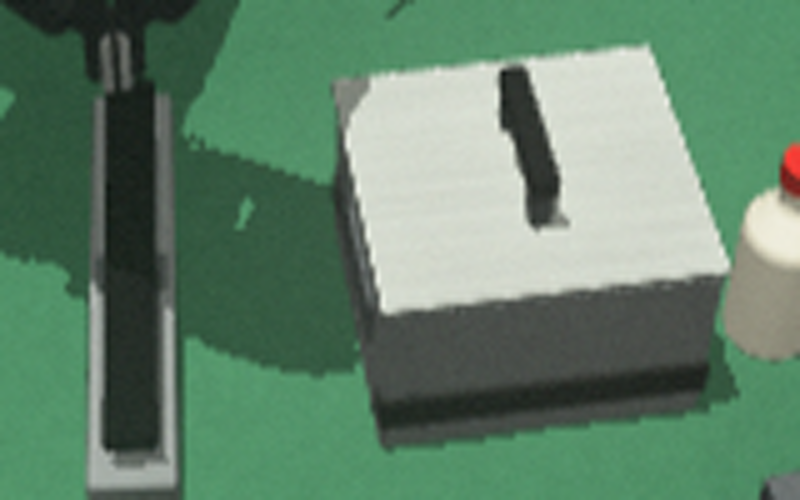

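View pics/t7.png

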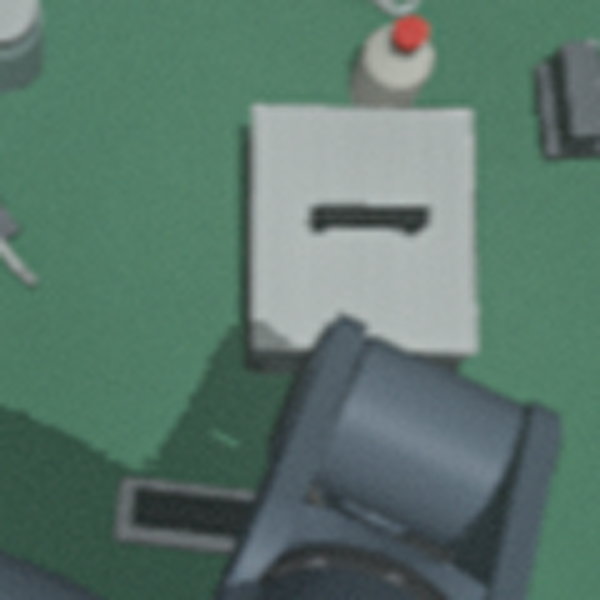

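>>> move_arm(
  targets=[
    {"dx":0,"dy":0,"dz":-0.8,"rx":0,"ry":0,"rz":0},
    {"dx":0,"dy":0,"dz":-0.8,"rx":0,"ry":0,"rz":0},
    {"dx":0,"dy":0,"dz":-0.8,"rx":0,"ry":0,"rz":0},
    {"dx":0,"dy":0,"dz":-0.8,"rx":0,"ry":0,"rz":0},
    {"dx":0,"dy":0,"dz":-0.8,"rx":0,"ry":0,"rz":0},
    {"dx":0,"dy":0,"dz":-0.6,"rx":0,"ry":0,"rz":0},
    {"dx":0,"dy":0,"dz":-0.2,"rx":0,"ry":0,"rz":0},
    {"dx":0,"dy":0,"dz":-0.1,"rx":0,"ry":0,"rz":0},
    {"dx":0,"dy":0,"dz":0,"rx":0,"ry":0,"rz":0},
    {"dx":0,"dy":0,"dz":0,"rx":0,"ry":0,"rz":0},
  ],
)

```text
t: 77.0
tcp_pos: [0.4265, -0.0335, 0.0493]
tool_rot: [0.676, 0.737, 0.0, 0.0]
force: [-0.3, 0.1, 1.1]
finger_gap: 0.004
gripper_force: 0.0
```

Press about 10.5 mm down (to z ≈ 0.039) in small steps and hold for about half a second.

>>> move_arm(
  targets=[
    {"dx":0,"dy":0,"dz":-0.1,"rx":0,"ry":0,"rz":0},
    {"dx":0,"dy":0,"dz":-0.1,"rx":0,"ry":0,"rz":0},
    {"dx":0,"dy":0,"dz":-0.08,"rx":0,"ry":0,"rz":0},
    {"dx":0,"dy":0,"dz":-0.08,"rx":0,"ry":0,"rz":0},
    {"dx":0,"dy":0,"dz":-0.06,"rx":0,"ry":0,"rz":0},
    {"dx":0,"dy":0,"dz":0,"rx":0,"ry":0,"rz":0},
    {"dx":0,"dy":0,"dz":0,"rx":0,"ry":0,"rz":0},
    {"dx":0,"dy":0,"dz":0,"rx":0,"ry":0,"rz":0},
    {"dx":0,"dy":0,"dz":0,"rx":0,"ry":0,"rz":0},
    {"dx":0,"dy":0,"dz":0,"rx":0,"ry":0,"rz":0},
  ],
)

```text
t: 78.25
tcp_pos: [0.4264, -0.0335, 0.0387]
tool_rot: [0.676, 0.737, 0.0, 0.0]
force: [-0.3, -0.1, 7.7]
finger_gap: -0.003
gripper_force: 4.1
```

>>> move_arm(
  targets=[
    {"dx":0,"dy":0,"dz":-0.06,"rx":0,"ry":0,"rz":0},
    {"dx":0,"dy":0,"dz":0,"rx":0,"ry":0,"rz":0},
    {"dx":0,"dy":0,"dz":0,"rx":0,"ry":0,"rz":0},
    {"dx":0,"dy":0,"dz":0,"rx":0,"ry":0,"rz":0},
    {"dx":0,"dy":0,"dz":0,"rx":0,"ry":0,"rz":0},
    {"dx":0,"dy":0,"dz":0,"rx":0,"ry":0,"rz":0},
    {"dx":0,"dy":0,"dz":0,"rx":0,"ry":0,"rz":0},
    {"dx":0,"dy":0,"dz":0,"rx":0,"ry":0,"rz":0},
    {"dx":0,"dy":0,"dz":0,"rx":0,"ry":0,"rz":0},
    {"dx":0,"dy":0,"dz":0,"rx":0,"ry":0,"rz":0},
  ],
)

```text
t: 79.5
tcp_pos: [0.4265, -0.0335, 0.0379]
tool_rot: [0.676, 0.737, 0.0, 0.001]
force: [-1.2, -0.7, 16.2]
finger_gap: -0.001
gripper_force: 8.0
```

Run:
```python
from station import sensors,cams
import cv2,numpy as np
s=sensors.sense();print(s["tcp_pos"],s["force"],s["ft_torque"])
# ends' shift in side view vs before: template match of bar end patches
a=cv2.imread("pics/s6.png",0);b=cv2.cvtColor(cams.snapshot("side"),cv2.COLOR_RGB2GRAY)
f=lambda i,o=8:cv2.resize(i,None,fx=o,fy=o,interpolation=cv2.INTER_CUBIC)
from h import *
for n,y in(("left",.11),("right",-.11)):
    u,v=proj("side",[.4267,-.0337+y*1.03,.046])[0].astype(int)
    t=f(a[v-9:v+9,u-9:u+9]);w=f(b[v-14:v+14,u-14:u+14]);m=cv2.minMaxLoc(cv2.matchTemplate(w,t,5));
    d=(proj("side",[.4267,-.0337+y,.038])-proj("side",[.4267,-.0337+y,.046]))[0]
    print(n,m[1],(np.array(m[3])-40)/8,"8mm=",d)
```

```text
[ 0.4264612  -0.03354422  0.03786091] [-1.16165556 -0.68124978 16.23187367] [ 0.0518764   0.25769005 -0.03386865]
left 0.018752995878458023 [-1.375  5.   ] 8mm= [0.12854382 1.99449563]
right 0.9531739950180054 [0.    0.625] 8mm= [0.14333446 1.94080842]
```

The force of 16 N at z = 0.038 shows the bar on its bottom stop. Now I'll let it up.

>>> move_arm(
  targets=[
    {"dx":0,"dy":0,"dz":0.15,"rx":0,"ry":0,"rz":0},
    {"dx":0,"dy":0,"dz":0.3,"rx":0,"ry":0,"rz":0},
    {"dx":0,"dy":0,"dz":0.6,"rx":0,"ry":0,"rz":0},
    {"dx":0,"dy":0,"dz":1,"rx":0,"ry":0,"rz":0},
    {"dx":0,"dy":0,"dz":1,"rx":0,"ry":0,"rz":0},
    {"dx":0,"dy":0,"dz":1,"rx":0,"ry":0,"rz":0},
    {"dx":0,"dy":0,"dz":1,"rx":0,"ry":0,"rz":0},
    {"dx":0,"dy":0,"dz":0,"rx":0,"ry":0,"rz":0},
    {"dx":0,"dy":0,"dz":0,"rx":0,"ry":0,"rz":0},
    {"dx":0,"dy":0,"dz":0,"rx":0,"ry":0,"rz":0},
  ],
)

```text
t: 80.8
tcp_pos: [0.4253, -0.0332, 0.1621]
tool_rot: [0.676, 0.737, -0.001, -0.001]
force: [-0.4, -0.3, 0.5]
finger_gap: -0.001
gripper_force: 0.0
```

Run:
```python
from station import cams,order
import cv2,numpy as np
b=cams.snapshot("side")[:,:,::-1]
# lid region unchanged since the seated check?
a=cv2.imread("pics/g7.png");c=cv2.resize(b[210:310,190:350],None,fx=5,fy=5,interpolation=cv2.INTER_CUBIC)
d=cv2.absdiff(a,c)[40:330,480:740];print(d.mean())
t=a[40:330,480:740];m=cv2.minMaxLoc(cv2.matchTemplate(c,t,5));print(m[1],m[3])
if m[1]>.9 and abs(m[3][0]-480)<6 and abs(m[3][1]-40)<6: print(order.sign_off())
```

```text
1.3595888594164456
0.9995660185813904 (480, 40)
the job is handed in; nothing more can be done
None
```

I handed the job in at about 81 s: all four plates are in the tub, the lid is seated and square, and the start bar went to its bottom stop, was held for over a second and was let up again. The hand-in gave no verdict, and I did not measure the two bar ends separately.

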